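# Set out two vial plates from the covered stack

## Robot

A 6-joint arm with a two-finger parallel gripper is mounted at the origin on the work surface. World frame = base frame: x ahead of the robot, y to its left, z up, the work surface at z = 0. Lengths are in m, angles in rad, forces in N, time in s.
With the tool pointing down it reaches from about 0.325 to 0.9 m from the base axis. Payload 6.1 kg.
Tool frame: the origin (TCP) lies midway between the tips of the shut fingers; the grasp point (between the pads) lies 19 mm behind it; y points along the fingers, x is the direction in which the jaws open and shut, and the axes are right-handed (so a half turn about y gives the same grasp; the last joint's range is limited). The gripper opens to 87 mm and grips with 3 to 60 N. Pads are 19 mm wide; open, the fingers measure 117 mm over their backs; the gripper's body (75 mm by 190 mm) begins 51 mm behind the grasp point.
Start: joints at [-0.126, 0.22, 1.526, -0, 1.395, -0.126], TCP at [0.625, -0, 0.223] pointing down, gripper open.
Joint ranges: [-2.98, 2.98], [-0.91, 2.08], [0.09, 2.57], [-1.24, 4.39], [0.2, 2.65], [-2.68, 2.68]. Speed limits (rad/s): [2.57, 2.57, 3.01, 3.14, 3.14, 3.14].

## Interface

Orientations are given as [roll, pitch, yaw] about the fixed x, y, z axes, in that order (R = Rz(yaw) Ry(pitch) Rx(roll)).
In Python, from station import r, optics, spotter gives the robot as it stands.
- The arm moves only by the shell command python3 -m handwheel 'ROWS' [OPENING] [FORCE]. ROWS is JSON, a list of rows, each a list of 2 entries, a list of its own where there are three numbers: the shift along the tool's x, y, z in m, then the turn about the tool's y in degrees. In form: [[[tx, ty, tz], yaw], ...]. A call has 1 to 12 rows; each row shifts and turns the pose as measured when the row begins, along the tool's axes as they then stand; what a row does not reach is not made up. A row lasts 1/10 s, in which the tool goes at most 50 mm and 8.59 degrees, less where a joint would pass 70% of its speed; a pose out of reach is approached as far as the arm can. A call with a gripper value outside its range is refused whole. OPENING is the opening, from -1 (shut) to 1 (fully open), so that 0 is half open, set as the call begins (- or left out, the last holds). The fingers move at their own pace and stop on an object; FORCE is the grip in N (left out, the last holds). Time passes only in rows, so rows that do not move let the fingers close. It gives the time, the measured TCP pose, the force and the opening at its end, in the units of the state.
- r.get_state(): the state, without advancing time (a new reading comes with each control period).
- optics.read_camera(name): name is "scene" or "side" or "wrist"; returns a dict with "image" (384x512x3 uint8, red, green, blue), "z_map" (384x512 float32, m along the optical axis (not along the pixel's ray), 0 where there is no reading), "fx", "fy", "cx", "cy" (pixels), "pose" (4x4, takes a point from camera to world coordinates). Camera axes: x right, y down, z forward; pixel columns grow to the right and rows downward; lengths in m; the calibration is good to about 2 mm. A picture is of the moment at which its call begins.
- r.sign_off(): hands the job in, once; it reports no verdict.
Trained networks look in a picture, given as the dict that the camera call returned (one of the last four; its "shot" number tells which), for a name from the list of things; names that differ only in an ending like _2 or _b are one class to them, and where a whole thing is asked for, a point or a joint stands for the part that bears it (a point fixed in the world has none). Each returns a list of dicts, best first, with "p" (0 to 1); they miss things now and then, are a little off and sometimes report something else, mostly with a low value. They report only what shows in the picture. A call takes as long as a camera call. They do not tell look-alikes from the thing itself.
- spotter.search_frame(picture, label): "bbox" ([left, top, right, bottom] in pixels, round what is visible of it).
The state is a dict: "time": time; "joint_positions": joint angles; "joint_velocities": joint speeds; "joint_torque": joint torques, N m; "eef_pos": TCP position; "ee_rot": TCP orientation; "wrist_force": force on the tool from outside, world axes, zero at the start; "ft_torque": the same for the moment, N m; "grip_width": opening from 0.0 (shut) to 1.0 (fully open).
Only numpy, scipy, OpenCV 4.12 (cv2) and the standard library are available. Lean on these libraries where they do the work, as an engineer would, in place of code of your own. Each camera call takes 0.05 s, during which the arm holds its last target. There are 200 camera calls.

## Task

Lift the dust cover off the stack of vial plates and lay it on the rubber mat. Then, taking one plate at a time, set the top plate centred on the narrow tilted stand with its lower end down against the stop, and the next plate centred on the raised nest between its end stops, letting go of each. Finally put the cover back squarely on the last plate, which stays where it is; drop nothing and leave the other things on the bench alone.

Things in the scene. Friction and masses are not known exactly. Their poses are not given: they have to be found in the camera images.
- cover: Dust cover on top of the stack: grey flat plastic lid 134 x 64 x 6 mm with a solid block handle in the middle, 70 mm long (along x), 20 mm wide (along y), rising 36 mm above the lid, so its top is 42 mm above the underside. Loose, 0.12 to 0.22 kg. Origin: centre of its underside; x along its length, y across, z up.
- plate_a: Top vial plate of the stack, under the cover: aluminium, 130 x 60 x 12 mm, square-edged, 18 dark vial wells marked in the upper face, loose, 0.16 to 0.3 kg. Origin: centre of its underside; x along its 130 mm length, y across its 60 mm width, z up. The plates lie straight on one another, a few mm and degrees out of line.
- plate_b: Second vial plate, under plate_a, identical to it.
- plate_c: Bottom vial plate, under plate_b, identical to it; it lies on a fixed black base board (150 x 80 x 6 mm) and stays there.
- mat: Black rubber mat fixed flat on the bench, 170 x 100 x 3 mm. Origin: centre of its underside; x along its length. Its top is 3 mm above the origin.
- deck: Narrow sloping steel deck of the tilted stand, 34 mm wide, fixed, tilted 20 degrees. Origin: on the deck's upper face, 55 mm above the bench; x points up the slope (away from the robot), y across, z square to the deck. The face runs from x = -66 to +58 mm. At its lower end a stop with its face at x = -66 mm stands 8 mm above the deck: a plate against it has its centre at x = -1 mm.
- stand: Fixed steel foot of the tilted stand, 130 x 100 x 8 mm, under the deck. Origin: centre of its underside, right below the deck's origin; x the horizontal direction of the rising slope. A plate on the deck overhangs it 13 mm on each side, leaving room for fingers. It may not slide down to the stop by itself.
- nest: Fixed raised plate nest of grey metal: a foot, a column and a narrow level bar 36 mm wide along the nest's x, top face 65 mm above the bench, between two upright end stops 12 mm high whose inner faces are 146 mm apart. Origin: centre of the underside of its foot on the bench. A plate on it overhangs the bar 12 mm on each side.
- nest_seat (a point): Centre of the nest bar's top face, 65 mm above the bench: where the centre of the plate's underside goes. Axes as the nest's.
- vial_left: Bystander: amber glass vial with a cap, 24 mm diameter, 50 mm tall, loose; not to be disturbed. Origin: centre of its underside.
- vial_right: Bystander: clear glass vial with a cap, 24 mm diameter, 50 mm tall, loose; not to be disturbed. Origin: centre of its underside.
- beaker: Bystander: open glass beaker, 70 mm diameter, 75 mm tall, loose; not to be disturbed. Origin: centre of its underside.
- spatula: Bystander: steel spatula lying flat, 180 mm long, loose; not to be disturbed. Origin: between its ends on its underside.
There are look-alikes about, which are no part of the job. Of the things that look like the mat, the middle-sized one is meant. Leave any orange look-alike of the cover alone.

How it is judged:
By the outcome, as a careful person would: the job done as asked, in the order asked, and still so for the second after the job is handed in, with the robot touching nothing.
It also fails if it takes over 72 s, if anything falls off the work surface, if the arm or the gripper's body presses on something with over 40 N, if the wrist force passes 120 N, or if a joint passes its speed limit or range.

## Working session

There is one attempt and no reset: what is moved stays moved. The work goes in short steps, Python scripts to look and compute and a shell command to move; the robot and the scene stay as the last step left them, time stands still between calls to the robot, and variables do not carry over. Pictures are saved under pics/ and viewed, about 8 in all and at most 12, crops included, and the job is handed in when it is done.

```bash
mkdir -p pics; ls
cat > h.py <<'E'
import numpy as np, cv2
from station import r, optics, spotter
def shot(n, f=None):
    p=optics.read_camera(n)
    if f: cv2.imwrite('pics/'+f, p['image'][:,:,::-1])
    return p
def world(p,mask=None):
    z=p['z_map']; v,u=np.indices(z.shape)
    X=np.stack([(u-p['cx'])/p['fx']*z,(v-p['cy'])/p['fy']*z,z],-1)
    return X@p['pose'][:3,:3].T+p['pose'][:3,3]
def px(p,w):
    c=(np.asarray(w)-p['pose'][:3,3])@p['pose'][:3,:3]
    return c[...,0]/c[...,2]*p['fx']+p['cx'], c[...,1]/c[...,2]*p['fy']+p['cy']
E
python3 - <<'E'
from h import *
print(r.get_state())
ims=[]
for n in ['scene','side','wrist']:
    p=shot(n); W=world(p); np.savez(f'{n}0.npz',**{k:p[k] for k in p if k!='shot'})
    print(n,p['pose'].round(3).tolist(),p['fx'])
    if n!='wrist': ims.append(p['image'])
    for l in ['cover','plate_a','mat','deck','stand','nest','vial_left','vial_right','beaker','spatula']:
        o=[]
        for d in spotter.search_frame(p,l)[:4]:
            b=np.array(d['bbox']).round().astype(int)
            w=W[max(b[1],0):b[3],max(b[0],0):b[2]].reshape(-1,3)
            o.append((round(d['p'],2),b.tolist(),np.median(w,0).round(3).tolist()))
        print(l,o)
    if n=='wrist': cv2.imwrite('pics/w0.png',p['image'][:,:,::-1])
a=np.vstack(ims); 
for i,n in enumerate(['scene','side']): cv2.imwrite(f'pics/{n}0.png',cv2.resize(ims[i],(800,600),interpolation=cv2.INTER_CUBIC)[:,:,::-1])
E
```

```text
pics
{'time': 0.0, 'joint_positions': array([-1.26073733e-01,  2.21223490e-01,  1.52760530e+00, -2.97055769e-05,
        1.39470500e+00, -1.26075712e-01]), 'joint_velocities': array([-0.00015863,  0.00069885, -0.00077347, -0.00034282, -0.00070585,
       -0.0005239 ]), 'joint_torque': array([-1.67445501e-05, -4.94609964e+01, -3.87383544e+01,  6.99962187e-02,
        5.70271199e-02, -1.42064664e-04]), 'eef_pos': array([6.24378685e-01, 8.12367743e-05, 2.21441972e-01]), 'ee_rot': array([-1.57058125e+00,  1.92940288e-03,  7.41808177e-06]), 'wrist_force': array([0.01650901, 0.79304741, 0.30444812]), 'ft_torque': array([-0.01236081, -0.02487415, -0.02894023]), 'grip_width': 0.9976924326674117}
scene [[0.12, 0.587, -0.801, 1.309], [0.993, -0.078, 0.091, -0.074], [-0.009, -0.806, -0.592, 0.667], [0.0, 0.0, 0.0, 1.0]] 421.69077805950803
cover [(0.94, [331, 246, 398, 275], [0.711, 0.225, 0.006]), (0.91, [198, 219, 270, 258], [0.643, -0.044, 0.046]), (0.38, [211, 245, 270, 263], [0.664, -0.033, 0.025])]
plate_a [(0.59, [211, 242, 272, 260], [0.66, -0.03, 0.035]), (0.54, [207, 245, 269, 264], [0
[... 1726 characters left out ...]
], [-0.001, -0.965, -0.263, 0.071], [0.001, 0.263, -0.965, 0.386], [0.0, 0.0, 0.0, 1.0]] 311.8352440741181
cover [(0.89, [291, 3, 356, 33], [0.699, 0.174, 0.007]), (0.62, [224, 152, 306, 261], [0.634, -0.026, 0.049])]
plate_a [(0.2, [366, 58, 426, 221], [0.794, 0.044, 0.004])]
mat [(0.96, [0, 1, 31, 80], [0.358, 0.153, 0.003]), (0.86, [97, 96, 185, 242], [0.484, 0.01, 0.004]), (0.64, [365, 59, 427, 218], [0.794, 0.045, 0.004])]
deck []
stand []
nest [(0.48, [80, 0, 184, 1], [0.492, 0.192, 0.004])]
vial_left [(0.87, [182, 16, 209, 47], [0.566, 0.152, 0.05])]
vial_right [(0.79, [200, 291, 216, 317], [0.566, -0.153, 0.049])]
beaker []
spatula [(0.59, [364, 60, 425, 217], [0.793, 0.045, 0.004])]
```

View pics/scene0.png

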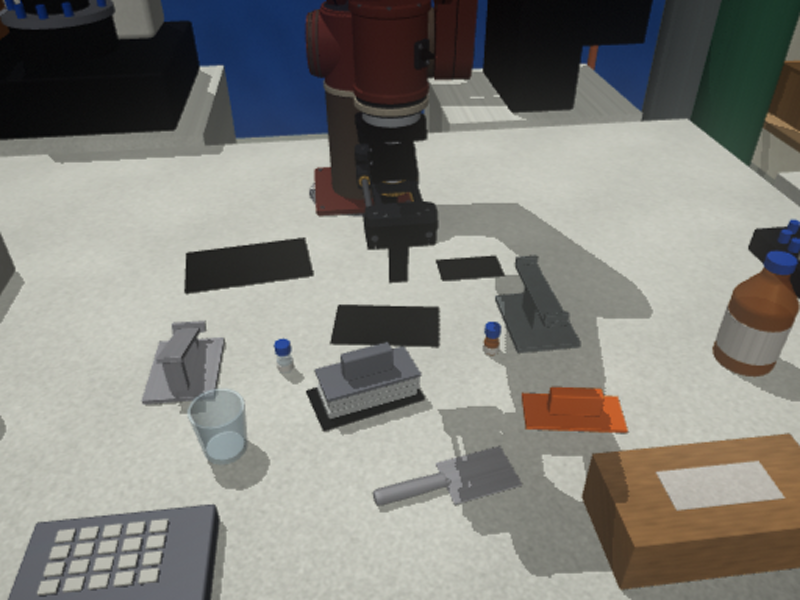

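```bash
cat >> h.py <<'E'
def topmap(ps, x0,x1,y0,y1, res=0.001):
    """points from several views in region"""
    P=[];C=[]
    for p in ps:
        W=world(p); m=(p['z_map']>0)&(W[...,0]>x0)&(W[...,0]<x1)&(W[...,1]>y0)&(W[...,1]<y1)
        P.append(W[m]);C.append(p['image'][m])
    return np.vstack(P),np.vstack(C)
def rect(P):
    """min-area rect of xy points: centre, size(long,short), yaw of long axis deg in (-90,90]"""
    (cx,cy),(w,h),a=cv2.minAreaRect(P[:,:2].astype(np.float32)*1000)
    if w<h: w,h,a=h,w,a+90
    a=(a+90)%180-90
    return np.round([cx,cy,w,h,a],1)
E
python3 - <<'E'
from h import *
L={n:dict(np.load(f'{n}0.npz')) for n in ['scene','side','wrist']}
def rep(t,names,box,z0,z1):
    for n in names:
        P,C=topmap([L[n]],*box); m=(P[:,2]>z0)&(P[:,2]<z1)
        if m.sum()>20: print(t,n,m.sum(),rect(P[m]),'z',np.percentile(P[m][:,2],[5,50,95]).round(4),'rgb',np.median(C[m],0))
A=['scene','side','wrist']
rep('handle',A,(.5,.75,-.12,.08),.072,.10)
rep('lid',A,(.5,.75,-.12,.08),.040,.056)
rep('nestbar',A,(.38,.6,.12,.36),.058,.072)
rep('neststops',A,(.38,.6,.12,.36),.073,.09)
rep('deck',A,(.40,.68,-.42,-.2),.03,.085)
rep('standfoot',A,(.40,.68,-.42,-.2),.005,.012)
# dark mats
for n in ['scene','side','wrist']:
    p=L[n]; W=world(p); im=p['image'].max(-1)
    m=((im<60)&(W[...,2]<.012)&(p['z_map']>0)).astype(np.uint8)
    k,lab,st,ce=cv2.connectedComponentsWithStats(m)
    for i in range(1,k):
        if st[i,4]>300: print(n,st[i].tolist(),rect(W[lab==i]),np.median(W[lab==i][:,2]).round(4))
for n in A: print(n,[L[n]['image'][int(y),int(x)].tolist() for x,y in ([(245,207),(155,168)] if n=='scene' else [(280,225)] if n=='side' else [(140,170)])])
E
```

```text
handle scene 330 [636.9 -40.3  69.9  21.9 -75.2] z [0.0731 0.0828 0.0853] rgb [ 95.  97. 102.]
handle side 114 [634.2 -37.2  69.7  19.2 -75.1] z [0.073  0.0816 0.0835] rgb [102.  104.  108.5]
handle wrist 1271 [635.7 -40.2  70.1  20.1 -75.7] z [0.0823 0.0851 0.0864] rgb [131. 136. 140.]
lid scene 1030 [636.6 -40.2 134.2  67.2 -75.3] z [0.044  0.0478 0.0513] rgb [100.  103.  107.5]
lid side 438 [635.2 -38.1 137.9  64.5 -74.9] z [0.0425 0.0462 0.0504] rgb [103. 106. 109.]
lid wrist 4453 [635.1 -37.9 128.8  64.  -75.6] z [0.0481 0.0493 0.0506] rgb [134. 139. 143.]
nestbar scene 608 [506.7 241.8 162.5  37.5   1. ] z [0.0609 0.0648 0.0688] rgb [69. 72. 70.]
nestbar side 864 [502.5 243.9 162.4  39.8   0.8] z [0.0598 0.0633 0.0671] rgb [72. 75. 74.]
neststops scene 92 [5.042e+02 2.419e+02 1.642e+02 3.650e+01 4.000e-01] z [0.0735 0.076  0.0783] rgb [72.  75.  73.5]
neststops side 89 [503.  243.3 162.5  38.2   0.7] z [0.0736 0.0752 0.0765] rgb [73. 76. 75.]
deck scene 807 [ 584.2 -288.   223.9   79.9   17.6] z [0.0333 0.0528 0.0739] rgb [122. 123. 125.]
deck side 401 [ 582.4 -283.5  229.9   8
[... 720 characters left out ...]
12, 195, 69, 27, 1583] [480.3   1.5 166.7 101.3  80.4] 0.003
scene [196, 249, 75, 26, 492] [637.7 -45.8 148.4  81.2 -74.6] 0.0057
side [419, 117, 48, 15, 415] [  144.3 -1044.    190.5    30.      2.1] -0.0071
side [351, 181, 51, 43, 1664] [ 269.7 -227.3  224.5  127.9  -83.4] 0.002
side [248, 205, 63, 39, 1246] [479.9   3.6 170.3  98.6  79.9] 0.0012
side [291, 258, 43, 37, 932] [335.2 171.1 115.7  64.5 -89.8] 0.0003
wrist [0, 0, 33, 79, 2024] [351.9 152.6  80.9  36.6  87.7] 0.0032
wrist [97, 97, 89, 142, 10481] [480.3   1.1 168.8  99.2  80.2] 0.0043
wrist [218, 146, 90, 110, 665] [636.3 -45.3 147.9  78.2 -74.1] 0.0073
scene [[42, 42, 40], [40, 40, 38]]
side [[50, 50, 49]]
wrist [[33, 33, 32]]
```

View pics/side0.png

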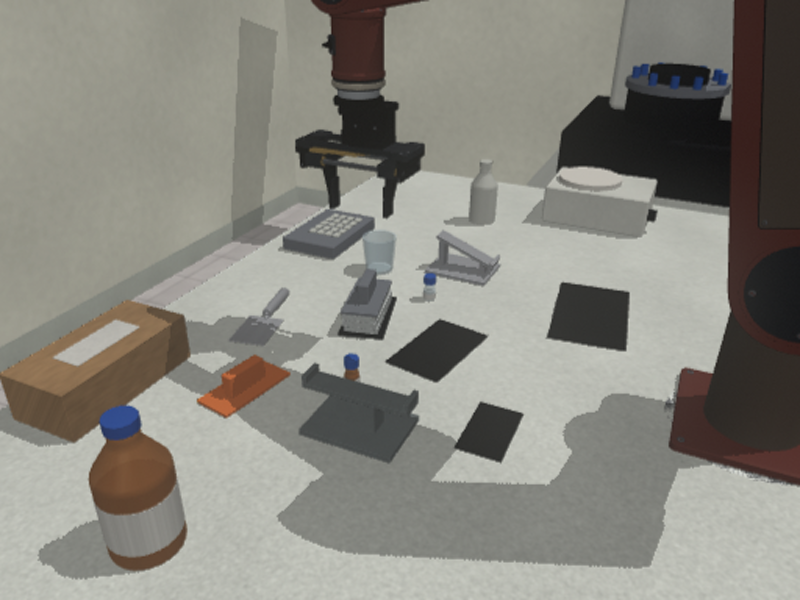

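Scene and side views show three black mats in the scene picture: 185–312×240–290 (about 220×130 mm), 332–440×305–345 (about 170×100 mm) and 437–503×257–278 (about 112×67 mm). The middle-sized one, at world (0.480, 0.002), fits. There are two covers: the grey one on the stack (315–420×345–395), and an orange look-alike (522–625×388–432) that stays put. The tilted stand is at (145–225×320–400) and the nest at (497–578×257–350). I'll confirm the mat and cover in one enlarged wrist crop.

Run:
```python
import cv2
a=cv2.imread('pics/w0.png')[0:330,60:440]
cv2.imwrite('pics/w0c.png',cv2.resize(a,None,fx=1.75,fy=1.75,interpolation=cv2.INTER_CUBIC))
```

```text
(no output)
```

View pics/w0c.png

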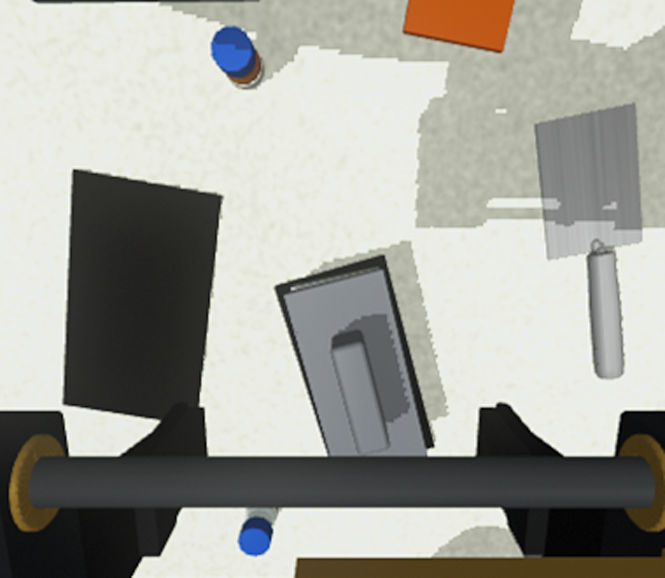

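The crop confirms both: the grey cover with its block handle at (360, 395) on the stack, and the 170×100 mat at (140, 295). The orange thing is off at the top. Going for the cover.

```bash
python3 -m handwheel '[[[0.011,0,-0.0395],0],[[0,0,0],-7.5],[[0,0,0],-7.5],[[0,0.04,0],0],[[0,0.02,0],0],[[0,0,0],0]]' 1 20
python3 - <<'E'
from h import *
p=shot('wrist','w1.png'); P,C=topmap([p],.5,.75,-.13,.08)
for z0,z1 in ((.079,.092),(.044,.054)):
    m=(P[:,2]>z0)&(P[:,2]<z1); print(rect(P[m]),np.median(P[m][:,2]))
s=r.get_state(); print(s['eef_pos'],s['ee_rot'])
E
```

```text
time: 2.25
eef_pos: [0.6381, -0.0413, 0.163]
ee_rot: [-1.573, -0.004, 0.273]
wrist_force: [-0.6, -0.0, 0.7]
grip_width: 0.998
[635.8 -40.3  69.5  20.  -76. ] 0.08520411374296268
[635.6 -40.2 132.9  64.2 -75.6] 0.04935049596810953
[ 0.63841918 -0.0412934   0.16409236] [-1.57306878 -0.00491651  0.27326081]
```

```bash
python3 -m handwheel '[[[-0.002,0,0.0015],1.3],[[0,0.04,0],0],[[0,0.04,0],0],[[0,0.022,0],0],[[0,0,0],0]]' 1 20
python3 -m handwheel '[[[0,0,0],0],[[0,0,0],0],[[0,0,0],0],[[0,0,0],0],[[0,0,0],0],[[0,0,0],0]]' -1 25
```

```text
time: 2.8
eef_pos: [0.6432, -0.0411, 0.0697]
ee_rot: [-1.579, -0.019, 0.245]
wrist_force: [-1.2, 0.2, -0.2]
grip_width: 0.996
time: 3.4
eef_pos: [0.6489, -0.0418, 0.0797]
ee_rot: [-1.585, -0.031, 0.244]
wrist_force: [0.0, 0.3, -0.3]
grip_width: 0.539
```

```bash
python3 - <<'E'
from h import *
s=r.get_state(); print(s['eef_pos'],s['ee_rot'],s['joint_positions'],s['joint_velocities'])
E
python3 -m handwheel '[[[0,0,0],0]]'
python3 -m handwheel '[[[0,0,0],0]]'
python3 - <<'E'
from h import *
s=r.get_state(); print(s['eef_pos'],s['ee_rot'],s['joint_positions'],s['joint_velocities'])
p=shot('wrist');p=shot('wrist')
s=r.get_state(); print(s['eef_pos'],s['ee_rot'],s['joint_positions'],s['joint_velocities'])
E
```

```text
[ 0.64888798 -0.04182344  0.07965961] [-1.5847177  -0.03110895  0.24414447] [-1.85703385e-01  3.85114724e-01  1.60412319e+00  3.40513901e-04
  1.11827522e+00 -4.29774955e-01] [ 2.47594109e-05 -8.23223384e-03 -5.51036170e-03  3.17562588e-04
  1.98313694e-03 -3.57471380e-05]
time: 3.5
eef_pos: [0.6489, -0.0419, 0.08]
ee_rot: [-1.585, -0.031, 0.244]
wrist_force: [-0.6, -1.1, -0.6]
grip_width: 0.447
time: 3.6
eef_pos: [0.6485, -0.0419, 0.0798]
ee_rot: [-1.585, -0.03, 0.244]
wrist_force: [-1.8, -0.2, -0.1]
grip_width: 0.358
[ 0.64854872 -0.04194936  0.07984765] [-1.58472731 -0.03041599  0.24418083] [-1.85837391e-01  3.84652715e-01  1.60432665e+00  1.62064102e-05
  1.11915966e+00 -4.29813168e-01] [-0.00130151 -0.00069488  0.00346032 -0.00154555  0.00396737  0.00134649]
[ 0.64846302 -0.04195564  0.0797856 ] [-1.58468967 -0.03019134  0.24419211] [-1.85840210e-01  3.84707333e-01  1.60437866e+00 -4.92681883e-05
  1.11927293e+00 -4.29801814e-01] [ 3.94121869e-05 -2.22011819e-04 -1.66527624e-03 -5.44840777e-04
  3.83862025e-04  1.22169240e-03]
```

```bash
python3 -m handwheel '[[[0,-0.02,0],0],[[0,-0.04,0],0],[[0,-0.04,0],0]]' 1
python3 -m handwheel '[[[0,0,0],0],[[0,0,0],0]]'
python3 - <<'E'
from h import *
p=shot('wrist','w2.png'); P,C=topmap([p],.5,.75,-.13,.08)
for z0,z1 in ((.079,.092),(.044,.054)):
    m=(P[:,2]>z0)&(P[:,2]<z1); print(rect(P[m]),np.median(P[m][:,2]))
s=r.get_state(); print(s['eef_pos'],s['ee_rot'],s['joint_positions'],s['joint_velocities'])
E
```

```text
time: 4.0
eef_pos: [0.6401, -0.0404, 0.173]
ee_rot: [-1.578, -0.016, 0.244]
wrist_force: [0.7, -0.2, -0.8]
grip_width: 0.455
time: 4.2
eef_pos: [0.6441, -0.0409, 0.1805]
ee_rot: [-1.583, -0.027, 0.244]
wrist_force: [-0.2, -0.2, -0.7]
grip_width: 0.631
[644.8 -38.4  70.2  19.4 -75.6] 0.08514974378216644
[641.6 -39.3 134.2  71.4 -75.6] 0.049347571022985315
[ 0.64464013 -0.04099971  0.18100823] [-1.58302876 -0.02829862  0.24388832] [-1.85857327e-01  2.75384060e-01  1.54041333e+00  6.94228174e-04
  1.29497394e+00 -4.29751319e-01] [-1.66125698e-03  1.26555415e-02  6.70041775e-03 -8.98740280e-05
 -6.89831446e-03 -1.32257280e-03]
```

```bash
python3 - <<'E'
from h import *
for n in ['wrist','scene','side']:
    p=shot(n,'x3%s.png'%n); P,C=topmap([p],.5,.75,-.13,.08)
    for z0,z1 in ((.077,.092),(.043,.054)):
        m=(P[:,2]>z0)&(P[:,2]<z1); print(n,rect(P[m]),np.median(P[m][:,2]))
s=r.get_state(); print(s['eef_pos'],s['ee_rot'])
E
for i in 1 2 3; do python3 -m handwheel '[[[0,0.01,0],0]]' | sed -n 1,3p; done
for i in 1 2 3 ; do python3 -m handwheel '[[[0,0,0],0]]'| sed -n 1,3p; done
```

```text
wrist [644.6 -38.   69.5  19.3 -75.6] 0.08518815250636425
wrist [641.7 -39.5 133.9  71.3 -75.8] 0.04927178457667952
scene [646.9 -37.8  69.3  21.8 -74.7] 0.08316592810348766
scene [645.5 -37.9 135.7  70.8 -77.7] 0.04777324035624142
side [644.  -35.   73.3  19.5 -75.8] 0.08176320324591413
side [644.5 -35.4 138.3  64.7 -75.7] 0.04622163104940269
[ 0.64325771 -0.04081133  0.1787059 ] [-1.58135412 -0.02440843  0.24383483]
time: 4.5
eef_pos: [0.644, -0.041, 0.1688]
ee_rot: [-1.582, -0.026, 0.244]
time: 4.6
eef_pos: [0.6436, -0.0409, 0.1567]
ee_rot: [-1.581, -0.024, 0.244]
time: 4.7
eef_pos: [0.6433, -0.0408, 0.1447]
ee_rot: [-1.58, -0.022, 0.244]
time: 4.8
eef_pos: [0.6414, -0.0405, 0.1412]
ee_rot: [-1.578, -0.018, 0.244]
time: 4.9
eef_pos: [0.6409, -0.0404, 0.1401]
ee_rot: [-1.578, -0.016, 0.244]
time: 5.0
eef_pos: [0.6407, -0.0404, 0.1396]
ee_rot: [-1.577, -0.015, 0.244]
```

View pics/x3wrist.png

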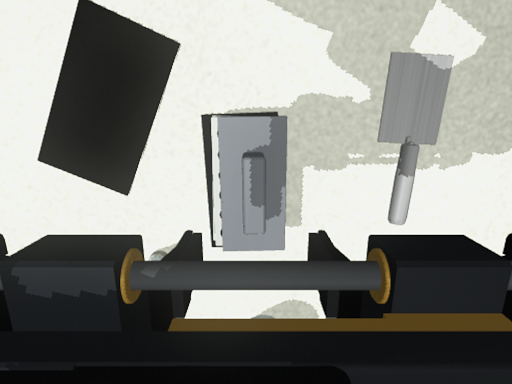

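The cover was dragged about 9 mm sideways by a finger (pads at 203–222 show plate edge), but still lies flat on the stack. Fast rows tilt and overshoot, so I'll use slow rows from here.

```bash
python3 -m handwheel '[[[0.0035,0,0.0015],0],[[0,0.01,0],0],[[0,0.01,0],0],[[0,0.01,0],0],[[0,0.006,0],0],[[0,0,0],0],[[0,0,0],0]]' 1
python3 - <<'E'
from h import *
p=shot('wrist','w4.png'); P,C=topmap([p],.5,.75,-.13,.08)
for z0,z1 in ((.079,.092),(.044,.054)):
    m=(P[:,2]>z0)&(P[:,2]<z1); print(rect(P[m]),np.median(P[m][:,2]))
s=r.get_state(); print(s['eef_pos'],s['ee_rot'])
E
```

```text
time: 5.7
eef_pos: [0.645, -0.0379, 0.1009]
ee_rot: [-1.578, -0.016, 0.244]
wrist_force: [-0.1, 0.6, 0.8]
grip_width: 1.0
[642.9 -29.9  53.1  19.9 -75.2] 0.0851988280142796
[641.8 -39.5 134.4  71.1 -75.7] 0.04937936636144563
[ 0.64498627 -0.0379354   0.10091527] [-1.57752771 -0.01613095  0.24371534]
```

```bash
python3 -m handwheel '[[[0,0.01,0],0],[[0,0.01,0],0],[[0,0.008,0],0],[[0,0.006,0],0],[[0,0.003,0],0],[[0,0,0],0]]' 1
python3 -m handwheel '[[[0,0,0],0],[[0,0,0],0],[[0,0,0],0],[[0,0,0],0],[[0,0,0],0],[[0,0,0],0],[[0,0,0],0],[[0,0,0],0],[[0,0,0],0],[[0,0,0],0]]' -1 25
```

```text
time: 6.35
eef_pos: [0.6458, -0.0381, 0.0608]
ee_rot: [-1.578, -0.017, 0.244]
wrist_force: [-0.4, 0.6, -0.9]
grip_width: 0.998
time: 7.35
eef_pos: [0.6469, -0.0384, 0.0627]
ee_rot: [-1.579, -0.019, 0.244]
wrist_force: [-1.4, -0.4, 1.1]
grip_width: 0.227
```

```bash
python3 -m handwheel '[[[0,-0.005,0],0],[[0,-0.01,0],0],[[0,-0.012,0],0],[[0,-0.012,0],0],[[0,-0.01,0],0],[[0,-0.005,0],0],[[0,0,0],0]]'
python3 -m handwheel '[[[-0.01,0,0.005],0],[[-0.02,0,0.01],0],[[-0.025,0,0.013],0],[[-0.025,0,0.013],0],[[-0.025,0,0.013],0],[[-0.02,0,0.01],0],[[-0.01,0,0.005],0],[[0,0,0],0]]'
python3 -m handwheel '[[[0,0,0],4],[[0,0,0],6],[[0,0,0],6],[[0,0,0],5],[[0,0,0],2],[[0,0,0],0],[[0,0,0],0]]'
python3 - <<'E'
from h import *
p=shot('wrist')
s=r.get_state(); print(s['eef_pos'],s['ee_rot'],np.degrees(s['ee_rot'][2]))
for n in ['scene','wrist']:
    p=shot(n)
    P,C=topmap([p],.55,.75,-.13,.08); m=(P[:,2]>.036)&(P[:,2]<.05); print(n,'plate_a',rect(P[m]),np.median(P[m][:,2]),m.sum())
E
```

```text
time: 8.05
eef_pos: [0.6459, -0.0381, 0.1222]
ee_rot: [-1.579, -0.02, 0.244]
wrist_force: [0.0, 0.4, -1.6]
grip_width: 0.227
time: 8.85
eef_pos: [0.4917, -0.0026, 0.1166]
ee_rot: [-1.579, -0.018, 0.243]
wrist_force: [0.8, -0.9, -1.9]
grip_width: 0.228
time: 9.55
eef_pos: [0.4959, -0.0038, 0.1171]
ee_rot: [-1.571, -0.024, -0.174]
wrist_force: [0.6, -0.6, -1.9]
grip_width: 0.234
[ 0.4958861  -0.00378373  0.11715287] [-1.57059209 -0.02384333 -0.17417414] -9.979443097659695
scene plate_a [636.  -38.8 130.2  65.1 -75.8] 0.0418364670246113 1256
wrist plate_a [635.6 -38.8 130.3  60.9 -76.2] 0.043509156840108865 9226
```

```bash
python3 -m handwheel '[[[-0.009,0,0.0015],0],[[-0.009,0,0.001],0],[[0,0.008,0],0],[[0,0.014,0],0],[[0,0.015,0],0],[[0,0.015,0],0],[[0,0.01,0],0],[[0,0.005,0],0],[[0,0,0],0],[[0,0,0],0]]'
```

```text
time: 10.7
eef_pos: [0.477, 0.0028, 0.0458]
ee_rot: [-1.571, -0.025, -0.172]
wrist_force: [-0.3, 0.8, -0.8]
grip_width: 0.23
```

```bash
python3 -m handwheel '[[[0.002,0.007,0],0],[[0,0.006,0],0],[[0,0.004,0],0],[[0,0.003,0],0],[[0,0.001,0],0],[[0,0,0],0]]'
```

```text
time: 11.3
eef_pos: [0.4814, 0.002, 0.0246]
ee_rot: [-1.571, -0.028, -0.172]
wrist_force: [-0.2, 0.5, -2.2]
grip_width: 0.225
```

```bash
python3 -m handwheel '[[[0,0.0015,0],0],[[0,0.001,0],0],[[0,0,0],0]]'
python3 -m handwheel '[[[0,0,0],0],[[0,0,0],0],[[0,0,0],0],[[0,0,0],0],[[0,0,0],0],[[0,0,0],0],[[0,0,0],0],[[0,0,0],0]]' 1
python3 -m handwheel '[[[0,-0.008,0],0],[[0,-0.015,0],0],[[0,-0.02,0],0],[[0,-0.02,0],0],[[0,-0.02,0],0],[[0,-0.015,0],0],[[0,-0.008,0],0],[[0,0,0],0],[[0,0,0],0]]'
```

```text
time: 11.6
eef_pos: [0.4818, 0.002, 0.0241]
ee_rot: [-1.571, -0.028, -0.172]
wrist_force: [-1.0, -0.9, -0.5]
grip_width: 0.227
time: 12.4
eef_pos: [0.4834, 0.0018, 0.025]
ee_rot: [-1.571, -0.031, -0.172]
wrist_force: [0.1, 0.7, 0.4]
grip_width: 0.871
time: 13.3
eef_pos: [0.4795, 0.0025, 0.1378]
ee_rot: [-1.571, -0.031, -0.172]
wrist_force: [0.2, -0.4, 0.2]
grip_width: 0.999
```

```bash
python3 -m handwheel '[[[0.01,0,-0.001],0],[[0.02,0,-0.002],0],[[0.03,0,-0.003],0],[[0.03,0,-0.003],0],[[0.03,0,-0.002],0],[[0.02,0,-0.002],0],[[0.01,0,-0.001],0],[[0,0,0],0],[[0,0,0],0]]'
python3 -m handwheel '[[[0,0,0],-4],[[0,0,0],-6],[[0,0,0],-6],[[0,0,0],-5],[[0,0,0],-2],[[0,0,0],0],[[0,0,0],0]]'
python3 - <<'E'
from h import *
p=shot('wrist')
s=r.get_state(); print(s['eef_pos'],s['ee_rot'],np.degrees(s['ee_rot'][2]))
for n in ['scene','wrist']:
    p=shot(n,'a5%s.png'%n)
    P,C=topmap([p],.55,.75,-.13,.08); m=(P[:,2]>.036)&(P[:,2]<.05); print(n,'plate_a',rect(P[m]),np.median(P[m][:,2]),m.sum())
P,C=topmap([shot('scene')],.38,.58,-.09,.1); m=(P[:,2]>.007)&(P[:,2]<.012);print('coverlid',rect(P[m]));m=(P[:,2]>.035)&(P[:,2]<.05);print('handle',rect(P[m]),np.median(P[m][:,2]))
E
```

```text
time: 14.2
eef_pos: [0.6292, -0.0393, 0.1297]
ee_rot: [-1.571, -0.017, -0.172]
wrist_force: [-0.7, -0.2, -0.5]
grip_width: 0.998
time: 14.9
eef_pos: [0.6232, -0.0374, 0.1251]
ee_rot: [-1.574, -0.008, 0.245]
wrist_force: [0.4, -0.2, -0.3]
grip_width: 1.0
[ 0.62318603 -0.03743492  0.12513203] [-1.57359928 -0.00745067  0.24541752] 14.061388089005566
scene plate_a [636.3 -38.8 130.2  64.2 -75.9] 0.041897521893558276 1262
wrist plate_a [633.3 -29.4 109.2  60.2 -76.1] 0.043483396014771664 9521
coverlid [483.8   2.4 134.   66.9  81.4]
handle [4.967e+02 3.140e+01 7.400e+00 1.000e-01 8.640e+01] 0.0357733108952033
```

```bash
python3 -m handwheel '[[[0.006,0,-0.002],0],[[0.006,0,-0.002],0],[[0,0.008,0],0],[[0,0.012,0],0],[[0,0.014,0],0],[[0,0.012,0],0],[[0,0.008,0],0],[[0,0.004,0],0],[[0,0,0],0],[[0,0,0],0]]'
```

```text
time: 16.1
eef_pos: [0.6364, -0.0385, 0.0597]
ee_rot: [-1.572, -0.004, 0.245]
wrist_force: [0.0, -0.2, -0.0]
grip_width: 1.0
```

```bash
python3 -m handwheel '[[[0,0.006,0],0],[[0,0.007,0],0],[[0,0.006,0],0],[[0,0.004,0],0],[[0,0.002,0],0],[[0,0.001,0],0],[[0,0,0],0]]'
```

```text
time: 16.8
eef_pos: [0.6378, -0.0387, 0.0331]
ee_rot: [-1.573, -0.007, 0.245]
wrist_force: [0.3, 0.2, -0.1]
grip_width: 1.001
```

```bash
python3 -m handwheel '[[[-0.0015,0,0],0],[[0,0,0],0],[[0,0,0],0],[[0,0,0],0],[[0,0,0],0],[[0,0,0],0],[[0,0,0],0]]' -1 20
python3 -m handwheel '[[[0,-0.003,0],0],[[0,-0.006,0],0],[[0,-0.01,0],0],[[0,-0.01,0],0],[[0,-0.005,0],0],[[0,0,0],0]]'
python3 - <<'E'
from h import *
for n in ['scene','side','wrist']:
    p=shot(n,'g6%s.png'%n)
    P,C=topmap([p],.5,.78,-.16,.1)
    for z0,z1 in ((.024,.036),(.055,.085)):
        m=(P[:,2]>z0)&(P[:,2]<z1)
        if m.sum()>9: print(n,z0,rect(P[m]),np.median(P[m][:,2]),m.sum())
a=np.hstack([cv2.imread('pics/g6scene.png')[180:330,130:380],cv2.imread('pics/g6side.png')[130:280,150:300]])
cv2.imwrite('pics/g6.png',cv2.resize(a,None,fx=2,fy=2))
E
```

```text
time: 17.5
eef_pos: [0.6367, -0.0393, 0.0339]
ee_rot: [-1.574, -0.008, 0.245]
wrist_force: [-0.3, 0.2, -0.5]
grip_width: 0.684
time: 18.1
eef_pos: [0.6362, -0.0391, 0.0709]
ee_rot: [-1.574, -0.008, 0.245]
wrist_force: [-0.3, 0.1, -2.1]
grip_width: 0.686
scene 0.024 [633.9 -71.2 203.3  96.5  73.9] 0.02972367315120883 869
scene 0.055 [641.7 -38.  132.2  68.1 -79.8] 0.07855035126395749 799
side 0.024 [611.2 -63.6 203.   77.1  77.2] 0.02818250524306254 383
side 0.055 [635.1 -35.3 134.7  79.2 -77.4] 0.07691346127693166 569
wrist 0.024 [619.6  23.6  58.8   1.9  13.8] 0.03103915037294548 284
wrist 0.055 [632.1 -27.6 106.3  77.6 -76.1] 0.07964411721249001 18775
```

View pics/g6.png

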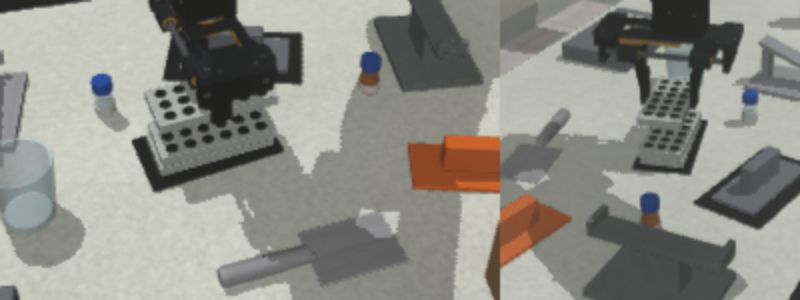

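```bash
python3 -m handwheel '[[[0,-0.008,0],0],[[0,-0.014,0],0],[[0,-0.016,0],0],[[0,-0.014,0],-3],[[0,-0.008,0],-6],[[0,0,0],-8],[[0,0,0],-8],[[0,0,0],-8],[[0,0,0],-8],[[0,0,0],-8],[[0,0,0],-8],[[0,0,0],-8]]'
python3 -m handwheel '[[[0,0,0],-6],[[0,0,0],-3],[[0,0,0],0],[[0,0,0],0]]'
python3 - <<'E'
from h import *
for n in ['scene','side']:
    p=dict(np.load(f'{n}0.npz')); P,C=topmap([p],.46,.64,-.375,-.235)
    # steel face: points above z=.02; RANSAC-ish plane tan20
    d=P[:,2]-.055-np.tan(np.radians(20))*(P[:,0]-.5485)
    m=(P[:,2]>.028)&(abs(d)<.006)
    A=np.c_[P[m][:,0]-.5485,P[m][:,1]+.306,np.ones(m.sum())]
    c=np.linalg.lstsq(A,P[m][:,2],rcond=None)[0]; print(n,'plane slope',np.degrees(np.arctan(c[:2])),'z0',c[2],m.sum())
    res=P[:,2]-(.055+c[2]-.055+c[0]*(P[:,0]-.5485)+c[1]*(P[:,1]+.306)); m=(P[:,2]>.028)&(abs(res)<.003)
    print(' face',rect(P[m]),P[m].min(0),P[m].max(0))
    m=(P[:,2]>.005)&(P[:,2]<.012); Q=P[m]; 
    print(' foot',rect(Q),np.percentile(Q,[1,99],0).round(4).tolist())
    m=(res>.004)&(res<.012)&(P[:,0]<.50)&(P[:,2]>.03); print(' stop',np.percentile(P[m],[2,50,98],0).round(4).tolist() if m.sum() else None)
E
```

```text
time: 19.45
eef_pos: [0.6388, -0.0395, 0.1485]
ee_rot: [-1.589, 0.0, 1.423]
wrist_force: [-0.7, -0.2, -1.2]
grip_width: 0.686
time: 19.85
eef_pos: [0.6407, -0.0398, 0.1552]
ee_rot: [-1.595, 0.004, 1.589]
wrist_force: [-0.4, 0.1, -2.5]
grip_width: 0.688
scene plane slope [18.88338185 -1.47407566] z0 0.054914383688523756 404
 face [ 544.  -301.4  123.4   49.5    2.6] [ 0.48124374 -0.32882444  0.03081355] [ 0.60558365 -0.27945002  0.07608145]
 foot [ 548.5 -305.9  133.8  100.8   -0.8] [[0.4855, -0.3549, 0.0053], [0.6135, -0.256, 0.0108]]
 stop [[0.4778, -0.3276, 0.0356], [0.4827, -0.3044, 0.0386], [0.4861, -0.2805, 0.0407]]
side plane slope [18.91603881 -1.35109771] z0 0.05322674998601582 246
 face [ 540.5 -302.   127.3   42.3   -5. ] [ 0.47693609 -0.32557582  0.0282276 ] [ 0.60334599 -0.27536357  0.07321629]
 foot [ 5.467e+02 -3.028e+02  1.288e+02  1.041e+02  3.000e-01] [[0.4832, -0.3501, 0.0051], [0.6096, -0.2524, 0.0109]]
 stop [[0.4759, -0.3281, 0.0335], [0.4794, -0.3033, 0.0363], [0.4834, -0.2754, 0.0382]]
```

```bash
python3 -m handwheel '[[[-0.01,0,0],0],[[-0.02,0,0],0],[[-0.028,0,0],0],[[-0.028,0,0],0],[[-0.028,0,0],0],[[-0.028,0,0],0],[[-0.028,0,0],0],[[-0.028,0,0],0],[[-0.02,0,0],0],[[-0.01,0,0],0],[[0,0,0],0],[[0,0,0],0]]'
python3 - <<'E'
from h import *
s=r.get_state(); print(s['eef_pos'],s['ee_rot'],s['joint_positions'])
p=shot('wrist','s7.png'); np.savez('s7.npz',**{k:p[k] for k in p if k!='shot'})
P,C=topmap([p],.42,.7,-.40,-.2)
for z0,z1 in ((.005,.0125),(.03,.06),(.1,.2)):
    m=(P[:,2]>z0)&(P[:,2]<z1); print(z0,rect(P[m]),m.sum(),np.percentile(P[m],[1,99],0).round(4).tolist())
E
```

```text
time: 21.05
eef_pos: [0.6432, -0.2818, 0.159]
ee_rot: [-1.597, 0.006, 1.579]
wrist_force: [-0.1, 0.1, -1.1]
grip_width: 0.688
[ 0.64316188 -0.28184498  0.15904242] [-1.59681261  0.00552657  1.57909165] [-0.52939394  0.42678091  1.390007    0.00890311  1.29963919 -2.11083423]
0.005 [ 585.6 -299.8  224.   123.8   10.8] 8086 [[0.4845, -0.3567, 0.0075], [0.6062, -0.2575, 0.0111]]
0.03 [ 588.2 -279.   228.6   64.6   19.3] 4230 [[0.4853, -0.3241, 0.0322], [0.6754, -0.228, 0.0597]]
0.1 [ 6.295e+02 -2.833e+02  1.060e+02  8.400e+01  4.000e-01] 19912 [[0.5771, -0.3196, 0.1657], [0.6806, -0.2469, 0.1936]]
```

View pics/s7.png

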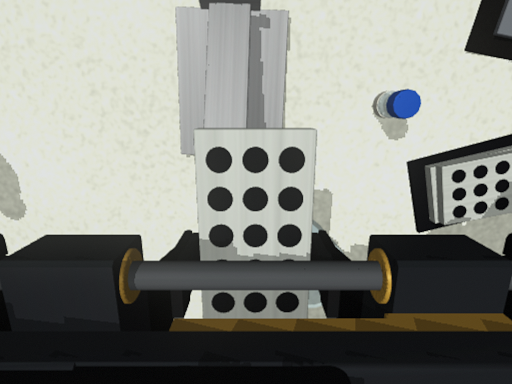

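Picture 6: plate held centrally (195–315 across), deck strip at 207–250 and foot 178–290 beneath it. Slicing for edges.

Run:
```python
from h import *
p=dict(np.load('s7.npz')); P,C=topmap([p],.47,.62,-.40,-.22)
for t,z0,z1 in (('deck',.028,.075),('foot',.005,.013),('plate',.15,.19)):
    for x in np.arange(.482,.62,.01):
        m=(P[:,2]>z0)&(P[:,2]<z1)&(abs(P[:,0]-x)<.003)
        if m.sum()>20: 
            q=np.percentile(P[m][:,1],[1,99]); print(t,round(x,3),q.round(4),q.mean().round(4),np.median(P[m][:,2]).round(4))
for y in (-.315,-.305,-.295):
    m=(abs(P[:,1]-y)<.003)&(P[:,2]>.02)&(P[:,0]<.52); o=np.argsort(P[m][:,0]); Q=P[m][o]; print(y,[(round(a,4),round(b,4)) for a,b in Q[::max(1,len(Q)//14),[0,2]]])
```

```text
deck 0.492 [-0.3227 -0.289 ] -0.3058 0.0358
deck 0.502 [-0.3225 -0.2895] -0.306 0.0396
deck 0.512 [-0.3232 -0.2895] -0.3063 0.0431
deck 0.522 [-0.3229 -0.2901] -0.3065 0.0469
deck 0.532 [-0.3235 -0.2901] -0.3068 0.0505
deck 0.542 [-0.3233 -0.2903] -0.3068 0.0542
deck 0.552 [-0.324  -0.2906] -0.3073 0.0579
deck 0.562 [-0.3238 -0.2906] -0.3072 0.0614
deck 0.572 [-0.3244 -0.2912] -0.3078 0.0649
deck 0.582 [-0.3243 -0.2911] -0.3077 0.0684
foot 0.482 [-0.3554 -0.2578] -0.3066 0.009
foot 0.492 [-0.3551 -0.2567] -0.3059 0.0094
foot 0.502 [-0.3553 -0.2571] -0.3062 0.0093
foot 0.512 [-0.3554 -0.2568] -0.3061 0.0093
foot 0.522 [-0.356  -0.2573] -0.3066 0.0092
foot 0.532 [-0.3558 -0.2578] -0.3068 0.0094
foot 0.542 [-0.3564 -0.2575] -0.307 0.0094
foot 0.552 [-0.357  -0.2581] -0.3076 0.0093
foot 0.562 [-0.3567 -0.2587] -0.3077 0.0094
foot 0.572 [-0.3572 -0.2584] -0.3078 0.0093
foot 0.582 [-0.3571 -0.2591] -0.3081 0.0093
foot 0.592 [-0.3579 -0.3458] -0.3519 0.0093
foot 0.602 [-0.3585 -0.3454] -0.352 0.0092
foot 0.612 [-0.3581 -0.346 ] -0.352 0.009
plate 0.582 [-0.3129 -0.2544] -0.2836 0.1672
plate
[... 1331 characters left out ...]
9), np.float64(0.0438)), (np.float64(0.5193), np.float64(0.0449))]
-0.295 [(np.float64(0.4849), np.float64(0.0354)), (np.float64(0.4863), np.float64(0.0353)), (np.float64(0.4887), np.float64(0.0339)), (np.float64(0.4911), np.float64(0.0346)), (np.float64(0.4936), np.float64(0.036)), (np.float64(0.4959), np.float64(0.037)), (np.float64(0.4985), np.float64(0.0386)), (np.float64(0.501), np.float64(0.0403)), (np.float64(0.5038), np.float64(0.0397)), (np.float64(0.5062), np.float64(0.041)), (np.float64(0.5092), np.float64(0.0415)), (np.float64(0.5117), np.float64(0.0434)), (np.float64(0.5146), np.float64(0.0433)), (np.float64(0.5172), np.float64(0.0456)), (np.float64(0.5196), np.float64(0.0469))]
```

```bash
python3 -m handwheel '[[[-0.004,0,0.008],0.6],[[-0.006,0,0.016],0.7],[[-0.006,0,0.02],0],[[-0.004,0.005,0.02],0],[[-0.002,0.01,0.014],0],[[0,0.01,0.006],0],[[0,0.01,0],0],[[0,0.005,0],0],[[0,0,0],0],[[0,0,0],0]]'
python3 - <<'E'
from h import *
s=r.get_state(); print(s['eef_pos'],s['ee_rot'])
p=shot('wrist'); P,C=topmap([p],.45,.62,-.40,-.22)
for x in (.492,.502,.512,.522,.532,.542):
    m=(P[:,2]>.10)&(P[:,2]<.17)&(abs(P[:,0]-x)<.003)
    if m.sum()>20: q=np.percentile(P[m][:,1],[1,99]); print(round(x,3),q.round(4),q.mean().round(4),np.median(P[m][:,2]).round(4))
m=(P[:,2]>.08)&(P[:,2]<.17); print('xmin',np.percentile(P[m][:,0],.3))
E
```

```text
time: 22.1
eef_pos: [0.5582, -0.2955, 0.1154]
ee_rot: [-1.598, 0.004, 1.564]
wrist_force: [0.5, -0.5, -1.5]
grip_width: 0.683
[ 0.55824804 -0.29547848  0.11536828] [-1.59759908  0.00392852  1.56414504]
0.492 [-0.3255 -0.2673] -0.2964 0.1233
0.502 [-0.3257 -0.2671] -0.2964 0.1237
0.512 [-0.3259 -0.2673] -0.2966 0.1239
0.522 [-0.326  -0.2673] -0.2966 0.1242
0.532 [-0.326  -0.2675] -0.2967 0.1244
0.542 [-0.3262 -0.2675] -0.2969 0.1246
xmin 0.4917690845621962
```

```bash
python3 -m handwheel '[[[-0.005,0,0.0035],0.6],[[-0.005,0.004,0.004],0],[[0,0.008,0],0],[[0,0.008,0],0],[[0,0.006,0],0],[[0,0.003,0],0],[[0,0,0],0],[[0,0,0],0]]' -1 10
python3 - <<'E'
from h import *
s=r.get_state(); print(s['eef_pos'],s['ee_rot'])
p=shot('wrist'); P,C=topmap([p],.45,.62,-.40,-.22)
for x in (.492,.502,.512,.522,.532,.542):
    m=(P[:,2]>.06)&(P[:,2]<.13)&(abs(P[:,0]-x)<.003)
    if m.sum()>20: q=np.percentile(P[m][:,1],[1,99]); print(round(x,3),q.round(4),q.mean().round(4),np.median(P[m][:,2]).round(4))
m=(P[:,2]>.065)&(P[:,2]<.13)&(abs(P[:,1]+.307)<.035); print('xmin',np.percentile(P[m][:,0],.3))
E
```

```text
time: 22.95
eef_pos: [0.5516, -0.3068, 0.0838]
ee_rot: [-1.598, 0.004, 1.553]
wrist_force: [0.1, 0.7, -1.8]
grip_width: 0.689
[ 0.55159139 -0.30681342  0.08383602] [-1.59824852  0.00402933  1.55282974]
0.492 [-0.3363 -0.2779] -0.3071 0.0919
0.502 [-0.3363 -0.2782] -0.3072 0.0924
0.512 [-0.3366 -0.2784] -0.3075 0.0924
0.522 [-0.3368 -0.2785] -0.3077 0.0928
0.532 [-0.3369 -0.2786] -0.3078 0.0929
0.542 [-0.3455 -0.2681] -0.3068 0.0939
xmin 0.48485217062319724
```

```bash
python3 -m handwheel '[[[0.001,0.003,0],0],[[0,0.004,0],0],[[0,0.004,0],0],[[0,0.003,0],0],[[0,0.002,0],0],[[0,0,0],0]]' -1 7
python3 -m handwheel '[[[0,0.003,0],0],[[0,0.003,0],0],[[0,0.002,0],0],[[0,0,0],0]]' -1 6
python3 - <<'E'
from h import *
s=r.get_state(); print(s['eef_pos'],s['ee_rot'],s['wrist_force'])
p=shot('wrist'); P,C=topmap([p],.45,.62,-.40,-.22)
for x in (.492,.502,.512,.522,.532,.542):
    m=(P[:,2]>.045)&(P[:,2]<.13)&(abs(P[:,0]-x)<.003)
    if m.sum()>20: q=np.percentile(P[m][:,1],[1,99]); print(round(x,3),q.round(4),q.mean().round(4),np.median(P[m][:,2]).round(4))
E
```

```text
time: 23.6
eef_pos: [0.5529, -0.3063, 0.0679]
ee_rot: [-1.6, 0.006, 1.553]
wrist_force: [-0.5, -0.2, -1.3]
grip_width: 0.69
time: 24.0
eef_pos: [0.5541, -0.3066, 0.0608]
ee_rot: [-1.602, 0.006, 1.553]
wrist_force: [-0.9, 0.2, -1.8]
grip_width: 0.691
[ 0.5540904  -0.30663556  0.06081966] [-1.60187343  0.00619255  1.55318993] [-0.88368231  0.15663211 -1.76397178]
0.492 [-0.3364 -0.2778] -0.3071 0.0489
0.502 [-0.3365 -0.278 ] -0.3073 0.0526
0.512 [-0.3365 -0.2782] -0.3073 0.056
0.522 [-0.3366 -0.2786] -0.3076 0.0599
0.532 [-0.3366 -0.2787] -0.3077 0.0633
0.542 [-0.3472 -0.2679] -0.3076 0.0688
```

Plate lies at 19.8°, flush on the deck. Sliding it down to the stop.

```bash
python3 -m handwheel '[[[0.0005,0.0007,0.002],0],[[0.0005,0.0007,0.002],0],[[0,0.0007,0.002],0],[[0,0.0007,0.002],0],[[0,0.0004,0.002],0],[[0,0.0004,0.002],0],[[0,0,0],0]]' -1 6
python3 - <<'E'
from h import *
s=r.get_state(); print(s['eef_pos'],s['ee_rot'],s['wrist_force'])
p=shot('wrist','d8.png'); P,C=topmap([p],.45,.62,-.40,-.22)
for x in (.482,.492,.502,.512,.522,.532,.542):
    m=(P[:,2]>.042)&(P[:,2]<.13)&(abs(P[:,0]-x)<.003)
    if m.sum()>20: q=np.percentile(P[m][:,1],[1,99]); print(round(x,3),q.round(4),q.mean().round(4),np.median(P[m][:,2]).round(4))
for y in (-.315,-.305,-.295):
    m=(abs(P[:,1]-y)<.003)&(P[:,2]>.02)&(P[:,0]<.50); o=np.argsort(P[m][:,0]); Q=P[m][o]; print(y,[(round(float(a),4),round(float(b),4)) for a,b in Q[::max(1,len(Q)//9),[0,2]]])
E
```

```text
time: 24.75
eef_pos: [0.5459, -0.3063, 0.0589]
ee_rot: [-1.612, 0.009, 1.552]
wrist_force: [-0.3, -0.4, -2.0]
grip_width: 0.689
[ 0.54590793 -0.30626199  0.05893252] [-1.61249386  0.00909566  1.552034  ] [-0.30188574 -0.39545697 -1.98123938]
0.482 [-0.3355 -0.2775] -0.3065 0.046
0.492 [-0.3355 -0.2776] -0.3066 0.0493
0.502 [-0.3359 -0.2779] -0.3069 0.053
0.512 [-0.3366 -0.227 ] -0.2818 0.0569
0.522 [-0.3362 -0.2778] -0.307 0.0605
0.532 [-0.3471 -0.2674] -0.3072 0.0658
0.542 [-0.3421 -0.2721] -0.3071 0.069
-0.315 [(0.4762, 0.0386), (0.479, 0.0391), (0.4821, 0.0417), (0.4842, 0.0476), (0.4869, 0.0477), (0.4895, 0.0486), (0.4921, 0.0495), (0.4947, 0.0503), (0.4974, 0.0504), (0.4999, 0.0514)]
-0.305 [(0.4764, 0.0399), (0.4791, 0.0406), (0.4819, 0.0402), (0.4842, 0.0449), (0.4867, 0.0462), (0.4893, 0.0473), (0.4919, 0.0481), (0.4945, 0.0491), (0.497, 0.0505), (0.4996, 0.051)]
-0.295 [(0.4766, 0.04), (0.4793, 0.0397), (0.4819, 0.041), (0.4842, 0.0464), (0.4869, 0.0467), (0.4894, 0.048), (0.492, 0.0485), (0.4949, 0.0508), (0.4975, 0.0515), (0.5, 0.0504)]
```

```bash
python3 -m handwheel '[[[0,0.001,0.0015],0],[[0,0.001,0.0015],0],[[0,0.0005,0.0015],0],[[0,0.0005,0.0015],0],[[0,0,0.001],0],[[0,0,0],0]]' -1 6
python3 - <<'E'
from h import *
s=r.get_state(); print(s['eef_pos'],s['ee_rot'],s['wrist_force'])
p=shot('wrist','d9.png'); P,C=topmap([p],.45,.62,-.40,-.25)
for x in (.482,.492,.502,.512,.522):
    m=(P[:,2]>.042)&(P[:,2]<.13)&(abs(P[:,0]-x)<.003)
    if m.sum()>20: q=np.percentile(P[m][:,1],[1,99]); print(round(x,3),q.round(4),q.mean().round(4),np.median(P[m][:,2]).round(4))
for y in (-.315,-.305,-.295):
    m=(abs(P[:,1]-y)<.003)&(P[:,2]>.02)&(P[:,0]<.492); o=np.argsort(P[m][:,0]); Q=P[m][o]; print(y,[(round(float(a),4),round(float(b),4)) for a,b in Q[::max(1,len(Q)//9),[0,2]]])
E
```

```text
time: 25.4
eef_pos: [0.5457, -0.3063, 0.0592]
ee_rot: [-1.627, 0.011, 1.551]
wrist_force: [1.8, 0.4, -0.8]
grip_width: 0.688
[ 0.54572345 -0.30632965  0.05918997] [-1.62721358  0.01149545  1.55122304] [ 1.75481884  0.41019032 -0.8307548 ]
0.482 [-0.3354 -0.2776] -0.3065 0.0458
0.492 [-0.3355 -0.2772] -0.3063 0.0493
0.502 [-0.336  -0.2773] -0.3067 0.053
0.512 [-0.3364 -0.2776] -0.307 0.057
0.522 [-0.3363 -0.2779] -0.3071 0.0607
-0.315 [(0.4763, 0.0387), (0.478, 0.0388), (0.48, 0.0404), (0.4817, 0.0405), (0.4832, 0.0463), (0.4848, 0.0465), (0.4868, 0.0473), (0.4885, 0.0467), (0.4903, 0.0491), (0.4919, 0.0498)]
-0.305 [(0.4764, 0.0392), (0.4782, 0.039), (0.4802, 0.0408), (0.4822, 0.042), (0.4834, 0.0459), (0.4851, 0.0453), (0.487, 0.0474), (0.4886, 0.0476), (0.4901, 0.048), (0.492, 0.0503)]
-0.295 [(0.4767, 0.039), (0.4783, 0.04), (0.4804, 0.0401), (0.4821, 0.0398), (0.4836, 0.0465), (0.4852, 0.0463), (0.4868, 0.0461), (0.4887, 0.0482), (0.4904, 0.048), (0.4919, 0.0489)]
```

```bash
python3 -m handwheel '[[[0,0,0],0],[[0,0,0],0],[[0,0,0],0],[[0,0,0],0],[[0,0,0],0]]' 1
python3 -m handwheel '[[[0,-0.008,0],0],[[0,-0.015,0],0],[[0,-0.02,0],0],[[0,-0.02,-0.01],0],[[0,-0.02,-0.02],0],[[0,-0.012,-0.02],0],[[0,-0.005,-0.015],0],[[0,0,0],0],[[0,0,0],0]]'
python3 - <<'E'
from h import *
s=r.get_state(); print(s['eef_pos'],s['ee_rot'],s['wrist_force'])
p=shot('wrist','d10.png'); P,C=topmap([p],.45,.62,-.40,-.25)
for x in (.482,.492,.512,.532,.552,.572,.592,.602):
    m=(P[:,2]>.042)&(P[:,2]<.13)&(abs(P[:,0]-x)<.003)
    if m.sum()>20: q=np.percentile(P[m][:,1],[1,99]); print(round(x,3),q.round(4),q.mean().round(4),np.median(P[m][:,2]).round(4))
for y in (-.315,-.305,-.295):
    m=(abs(P[:,1]-y)<.003)&(P[:,2]>.02)&(P[:,0]<.492); o=np.argsort(P[m][:,0]); Q=P[m][o]; print(y,[(round(float(a),4),round(float(b),4)) for a,b in Q[::max(1,len(Q)//9),[0,2]]])
E
```

```text
time: 25.95
eef_pos: [0.5425, -0.3062, 0.0573]
ee_rot: [-1.621, 0.01, 1.551]
wrist_force: [-0.3, -1.0, 0.5]
grip_width: 0.978
time: 26.85
eef_pos: [0.6046, -0.3072, 0.175]
ee_rot: [-1.626, 0.014, 1.551]
wrist_force: [0.4, -0.2, 0.1]
grip_width: 1.004
[ 0.60455635 -0.30723551  0.17498512] [-1.62561301  0.01368762  1.55073944] [ 0.42507918 -0.23633519  0.11752816]
0.482 [-0.3362 -0.2774] -0.3068 0.0455
0.492 [-0.3362 -0.2768] -0.3065 0.0487
0.512 [-0.3365 -0.2772] -0.3068 0.0561
0.532 [-0.3367 -0.2785] -0.3076 0.0635
0.552 [-0.3375 -0.279 ] -0.3082 0.0707
0.572 [-0.3382 -0.2793] -0.3087 0.0781
0.592 [-0.3384 -0.2797] -0.309 0.0854
0.602 [-0.3385 -0.2798] -0.3092 0.0886
-0.315 [(0.4763, 0.0373), (0.478, 0.038), (0.4796, 0.039), (0.4812, 0.039), (0.4834, 0.0445), (0.4851, 0.0448), (0.4868, 0.0466), (0.4885, 0.0481), (0.49, 0.0475), (0.4916, 0.0485)]
-0.305 [(0.4765, 0.0374), (0.4783, 0.0388), (0.4799, 0.039), (0.4815, 0.0394), (0.4838, 0.0448), (0.4854, 0.0458), (0.4869, 0.0447), (0.4886, 0.0473), (0.4902, 0.0466), (0.4918, 0.0479)]
-0.295 [(0.4768, 0.0377), (0.4785, 0.0386), (0.48, 0.0385), (0.4818, 0.0405), (0.484, 0.0447), (0.4857, 0.0458), (0.4873, 0.0469), (0.4889, 0.0474), (0.4905, 0.0481), (0.492, 0.0477)]
```

View pics/d10.png

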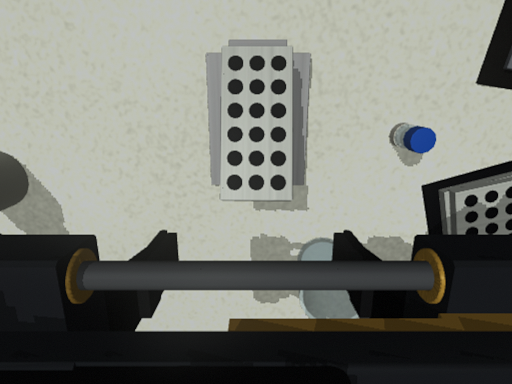

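Picture 7: plate A sits on the deck, centred within about 1 mm, against the stop, slope 20°. The stop contact also showed as a 1.8 N push. Next is plate B, with a swing outward to take out the tilt.

```bash
python3 -m handwheel '[[[0.01,0,0],3],[[0.02,0,0],6],[[0.028,0,0],8],[[0.028,0,0],8],[[0.028,0,0],8],[[0.028,0,0],8],[[0.028,0,0],8],[[0.028,0,0],8],[[0.02,0,0],8],[[0.01,0,0],6],[[0,0,0],3],[[0,0,0],0]]'
python3 - <<'E'
from h import *
s=r.get_state(); print(s['eef_pos'],s['ee_rot'],s['joint_positions'],s['joint_velocities'])
p=shot('wrist','b11.png'); P,C=topmap([p],.5,.75,-.13,.08); m=(P[:,2]>.026)&(P[:,2]<.036); print('plate_b',rect(P[m]),np.median(P[m][:,2]),m.sum())
E
```

```text
time: 28.1
eef_pos: [0.7062, -0.1188, 0.1692]
ee_rot: [-1.587, -0.032, 0.199]
wrist_force: [-0.3, -0.4, 0.0]
grip_width: 0.999
[ 0.70621086 -0.11880067  0.16917053] [-1.58712975 -0.03229797  0.1988174 ] [-2.76766531e-01  4.43303131e-01  1.34872683e+00  2.72109844e-04
  1.31337186e+00 -4.75384646e-01] [ 0.00256714  0.00312178  0.00938334  0.00149614  0.00121867 -0.02041162]
plate_b [633.6 -39.  130.2  60.4 -77.7] 0.03140379964689849 10217
```

```bash
python3 -m handwheel '[[[-0.003,0,0.008],0],[[-0.005,0.005,0.014],-0.9],[[-0.007,0.008,0.016],0],[[-0.008,0.01,0.016],0],[[-0.008,0.01,0.014],0],[[-0.008,0.01,0.01],0],[[-0.007,0.008,0.005],0],[[-0.004,0.005,0.002],0],[[0,0,0],0],[[0,0,0],0]]'
```

```text
time: 29.15
eef_pos: [0.6313, -0.0448, 0.1078]
ee_rot: [-1.586, -0.029, 0.223]
wrist_force: [0.7, -0.5, 1.3]
grip_width: 1.001
```

```bash
python3 -m handwheel '[[[0.001,0.006,0.0035],0.4],[[0,0.01,0.003],0],[[0,0.012,0],0],[[0,0.012,0],0],[[0,0.01,0],0],[[0,0.006,0],0],[[0,0.003,0],0],[[0,0,0],0],[[0,0,0],0]]' 1 20
python3 - <<'E'
from h import *
s=r.get_state(); print(s['eef_pos'],s['ee_rot'])
E
```

```text
time: 30.05
eef_pos: [0.6339, -0.0393, 0.0432]
ee_rot: [-1.586, -0.029, 0.215]
wrist_force: [-0.7, -0.6, -0.1]
grip_width: 0.997
[ 0.63386055 -0.03926215  0.04315384] [-1.58624382 -0.02892564  0.21453593]
```

```bash
python3 -m handwheel '[[[0,0.006,0],0],[[0,0.006,0],0],[[0,0.004,0],0],[[0,0.0025,0],0],[[0,0.001,0],0],[[0,0,0],0]]' 1 20
```

```text
time: 30.65
eef_pos: [0.6356, -0.0397, 0.0234]
ee_rot: [-1.587, -0.031, 0.215]
wrist_force: [-0.4, 0.1, 0.5]
grip_width: 1.0
```

```bash
python3 -m handwheel '[[[-0.0015,0.0015,0],0],[[0,0.0005,0],0],[[0,0,0],0],[[0,0,0],0],[[0,0,0],0],[[0,0,0],0],[[0,0,0],0]]' -1 20
python3 -m handwheel '[[[0,-0.003,0],0],[[0,-0.006,0],0],[[0,-0.01,0],0],[[0,-0.01,0],0],[[0,-0.005,0],0],[[0,0,0],0]]'
python3 - <<'E'
from h import *
for n in ['scene','side']:
    p=shot(n,'g12%s.png'%n)
a=np.hstack([cv2.imread('pics/g12scene.png')[180:330,130:380],cv2.imread('pics/g12side.png')[130:280,150:300]])
cv2.imwrite('pics/g12.png',cv2.resize(a,None,fx=2,fy=2))
for n in ['scene','side']:
    p=dict(np.load(f'{n}0.npz')); P,C=topmap([p],.40,.61,.19,.30)
    m=(P[:,2]>.061)&(P[:,2]<.067)
    Q=P[m]
    for x in (.45,.47,.49,.51,.53,.55): 
        q=Q[abs(Q[:,0]-x)<.006]; 
        if len(q): print(n,x,np.percentile(q[:,1],[2,98]).round(4),np.percentile(q[:,1],[2,98]).mean().round(4))
    m=(P[:,2]>.072)&(P[:,2]<.09); Q=P[m]; lo=Q[Q[:,0]<.5]; hi=Q[Q[:,0]>.5]; print('stops',np.percentile(lo[:,0],[2,98]),np.percentile(hi[:,0],[2,98]))
E
```

```text
time: 31.35
eef_pos: [0.6344, -0.0401, 0.0217]
ee_rot: [-1.588, -0.032, 0.215]
wrist_force: [1.0, 0.5, -0.6]
grip_width: 0.687
time: 31.95
eef_pos: [0.6326, -0.0396, 0.0585]
ee_rot: [-1.587, -0.031, 0.215]
wrist_force: [-0.0, -0.0, -2.0]
grip_width: 0.685
scene 0.45 [0.2231 0.2581] 0.2406
scene 0.47 [0.2233 0.2584] 0.2408
scene 0.49 [0.2238 0.2573] 0.2406
scene 0.51 [0.2242 0.2587] 0.2414
scene 0.53 [0.2241 0.2596] 0.2418
scene 0.55 [0.2242 0.2593] 0.2417
stops [0.42238352 0.43316698] [0.57745083 0.58624242]
side 0.45 [0.2258 0.2623] 0.2441
side 0.47 [0.2266 0.2616] 0.2441
side 0.49 [0.2276 0.2618] 0.2447
side 0.51 [0.2268 0.262 ] 0.2444
side 0.53 [0.2269 0.2613] 0.2441
side 0.55 [0.2271 0.2616] 0.2443
stops [0.42201585 0.42965113] [0.57538666 0.58403235]
```

View pics/g12.png

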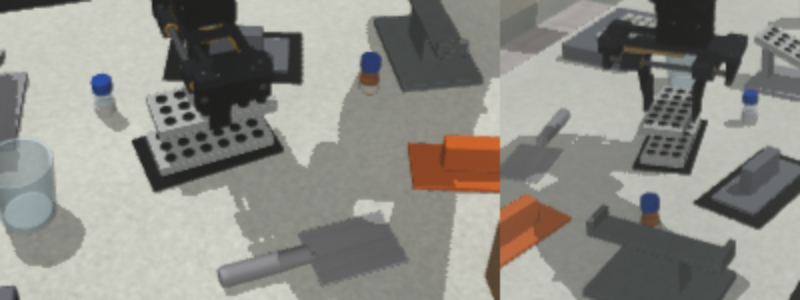

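Picture 8: plate B alone is in the fingers; plate C and its base are undisturbed.

```bash
python3 -m handwheel '[[[0,-0.008,0],0],[[0,-0.014,0],0],[[0,-0.018,0],-2],[[0,-0.018,0],-4],[[0,-0.014,0],-6],[[0,-0.008,0],-8],[[0,0,0],-8],[[0,0,0],-8],[[0,0,0],-8],[[0,0,0],-8],[[0,0,0],-8],[[0,0,0],-8]]'
python3 -m handwheel '[[[0.005,0,0],-6],[[0.012,0,0],-3],[[0.022,0,0],0],[[0.028,0,0],0],[[0.028,0,0],0],[[0.028,0,0],0],[[0.028,0,0],0],[[0.028,0,0],0],[[0.028,0,0],0],[[0.02,0,0],0],[[0.01,0,0],0],[[0,0,0],0]]'
python3 - <<'E'
from h import *
s=r.get_state(); print(s['eef_pos'],s['ee_rot'],s['joint_positions'])
E
```

```text
time: 33.25
eef_pos: [0.63, -0.0387, 0.1512]
ee_rot: [-1.608, 0.005, 1.447]
wrist_force: [0.1, -0.1, -2.6]
grip_width: 0.687
time: 34.45
eef_pos: [0.6224, 0.2058, 0.1611]
ee_rot: [-1.616, 0.012, 1.613]
wrist_force: [-0.2, -0.3, -2.8]
grip_width: 0.686
[0.62240176 0.20579035 0.16109377] [-1.61573176  0.01193794  1.61295324] [ 0.2092528   0.30734833  1.54014335 -0.02025353  1.2518304  -1.39802386]
```

```bash
python3 -m handwheel '[[[0.008,0,0.003],1],[[0.012,0,0.006],1],[[0.01,0,0.006],0],[[0.005,0,0.003],0],[[0,0,0],0],[[0,0,0],0]]'
python3 - <<'E'
from h import *
s=r.get_state(); print(s['eef_pos'],s['ee_rot'])
p=shot('wrist','n13.png'); np.savez('n13.npz',**{k:p[k] for k in p if k!='shot'})
P,C=topmap([p],.39,.62,.15,.33)
for t,z0,z1 in (('bar',.06,.072),('plate',.12,.2)):
    for x in np.arange(.42,.61,.015):
        m=(P[:,2]>z0)&(P[:,2]<z1)&(abs(P[:,0]-x)<.003)
        if m.sum()>20: 
            q=np.percentile(P[m][:,1],[1,99]); print(t,round(x,3),q.round(4),q.mean().round(4),np.median(P[m][:,2]).round(4))
m=(P[:,2]>.073)&(P[:,2]<.085)&(P[:,0]<.5); print('lowstop',np.percentile(P[m],[1,50,99],0).round(4).tolist())
m=(P[:,2]>.14)&(P[:,2]<.2)&(abs(P[:,1]-.24)<.025); print('plate xmin',np.percentile(P[m][:,0],.3))
E
```

```text
time: 35.05
eef_pos: [0.6042, 0.2366, 0.1614]
ee_rot: [-1.617, 0.013, 1.575]
wrist_force: [0.7, -0.4, -2.5]
grip_width: 0.685
[0.60421597 0.23659677 0.1614391 ] [-1.61724575  0.01302528  1.57472621]
bar 0.465 [0.2229 0.2582] 0.2406 0.0664
bar 0.48 [0.2234 0.258 ] 0.2407 0.0664
bar 0.495 [0.2233 0.2586] 0.2409 0.0663
bar 0.51 [0.2232 0.2583] 0.2407 0.0664
bar 0.525 [0.2238 0.2588] 0.2413 0.0663
bar 0.54 [0.2236 0.2585] 0.2411 0.0664
plate 0.54 [0.2061 0.2643] 0.2352 0.1692
plate 0.555 [0.206  0.2642] 0.2351 0.1699
plate 0.57 [0.2061 0.2645] 0.2353 0.1704
plate 0.585 [0.206  0.2642] 0.2351 0.1707
plate 0.6 [0.2054 0.2653] 0.2353 0.1712Traceback (most recent call last):
  File "<stdin>", line 10, in <module>
    return _quantile_unchecked(
        a, q, axis, out, overwrite_input, method, keepdims, weights)
    return _ureduce(a,
                    func=_quantile_ureduce_func,
    ...<5 lines>...
                    overwrite_input=overwrite_input,
                    method=method)
    r = func(a, **kwargs)
    result = _quantile(arr,
                       quantiles=q,
    ...<2 lines>...
                       out=out,
                       weights=wgt)
    slices_having_nans = np.isnan(arr[-1, ...])
                                  ~~~^^^^^^^^^
IndexError: index -1 is out of bounds for axis 0 with size 0
```

```bash
python3 -m handwheel '[[[0.002,0,0.008],-0.4],[[0.002,0,0.016],0],[[0.001,0.004,0.02],0],[[0,0.008,0.02],0],[[0,0.01,0.015],0],[[0,0.01,0.008],0],[[0,0.01,0.002],0],[[0,0.006,0],0],[[0,0,0],0],[[0,0,0],0]]'
python3 - <<'E'
from h import *
s=r.get_state(); print(s['eef_pos'],s['ee_rot'])
p=shot('wrist','n14.png')
P,C=topmap([p],.39,.62,.15,.33)
for x in np.arange(.42,.6,.015):
        m=(P[:,2]>.085)&(P[:,2]<.16)&(abs(P[:,0]-x)<.003)
        if m.sum()>20: 
            q=np.percentile(P[m][:,1],[1,99]); print(round(x,3),q.round(4),q.mean().round(4),np.median(P[m][:,2]).round(4))
y=(abs(P[:,1]-.2407)<.012)&(P[:,0]<.5)
m=y&(P[:,2]>.071)&(P[:,2]<.085); print('lowstop',np.percentile(P[m][:,0],[1,50,99]).round(4).tolist() if m.sum() else 0)
m=y&(P[:,2]>.09)&(P[:,2]<.2); print('plate xmin',np.percentile(P[m][:,0],.3))
E
```

```text
time: 36.1
eef_pos: [0.5153, 0.2379, 0.1072]
ee_rot: [-1.619, 0.014, 1.581]
wrist_force: [-0.2, 0.1, -1.9]
grip_width: 0.687
[0.51525315 0.23792298 0.10718522] [-1.61945553  0.01351425  1.58082855]
0.45 [0.207  0.2651] 0.2361 0.1146
0.465 [0.207  0.2653] 0.2362 0.1156
0.48 [0.2073 0.2656] 0.2365 0.116
0.495 [0.2073 0.2655] 0.2364 0.1163
0.51 [0.2027 0.2718] 0.2373 0.1173
0.525 [0.2024 0.2694] 0.2359 0.1526
0.54 [0.2081 0.2659] 0.237 0.1179
0.555 [0.2082 0.2663] 0.2373 0.118
lowstop [0.4228, 0.4267, 0.4308]
plate xmin 0.44793952876084725
```

```bash
python3 -m handwheel '[[[0.0025,0,0.004],0],[[0.002,0.002,0.005],0],[[0,0.006,0.002],0],[[0,0.007,0],0],[[0,0.006,0],0],[[0,0.004,0],0],[[0,0.002,0],0],[[0,0,0],0],[[0,0,0],0]]' -1 10
python3 - <<'E'
from h import *
s=r.get_state(); print(s['eef_pos'],s['ee_rot'])
p=shot('wrist','n15.png')
P,C=topmap([p],.39,.62,.15,.33)
for x in np.arange(.45,.6,.015):
        m=(P[:,2]>.079)&(P[:,2]<.13)&(abs(P[:,0]-x)<.003)
        if m.sum()>20: 
            q=np.percentile(P[m][:,1],[1,99]); print(round(x,3),q.round(4),q.mean().round(4),np.median(P[m][:,2]).round(4))
y=(abs(P[:,1]-.2407)<.012)&(P[:,0]<.47)
Q=P[y&(P[:,2]>.06)]; o=np.argsort(Q[:,0]); Q=Q[o]; print([(round(float(a),4),round(float(b),4)) for a,b in Q[::max(1,len(Q)//22),[0,2]]])
E
```

```text
time: 37.05
eef_pos: [0.506, 0.2425, 0.0779]
ee_rot: [-1.621, 0.013, 1.58]
wrist_force: [-0.1, 1.0, -1.9]
grip_width: 0.69
[0.5060355  0.24249678 0.0778728 ] [-1.62087165  0.01307157  1.5804801 ]
0.45 [0.2116 0.2699] 0.2407 0.0859
0.465 [0.2117 0.2697] 0.2407 0.0863
0.48 [0.212  0.2702] 0.2411 0.0868
0.495 [0.2015 0.2811] 0.2413 0.0885
0.51 [0.207  0.2765] 0.2417 0.1238
0.525 [0.2123 0.2699] 0.2411 0.0887
0.54 [0.2123 0.2708] 0.2416 0.0889
[(0.4227, 0.0779), (0.4251, 0.0785), (0.4275, 0.0798), (0.4302, 0.0778), (0.4335, 0.0663), (0.4366, 0.0673), (0.4388, 0.0655), (0.4406, 0.086), (0.443, 0.0851), (0.4457, 0.0855), (0.4483, 0.0852), (0.4508, 0.0872), (0.4535, 0.0853), (0.4562, 0.0854), (0.459, 0.0856), (0.4619, 0.0848), (0.4647, 0.0861), (0.4675, 0.0864), (0.4685, 0.1625), (0.4688, 0.1617), (0.4691, 0.0871), (0.4695, 0.1636), (0.47, 0.1644)]
```

```bash
python3 -m handwheel '[[[0,0.003,0.0003],0],[[0,0.003,0.0002],0],[[0,0.002,0],0],[[0,0.0015,0],0],[[0,0.001,0],0],[[0,0,0],0]]' -1 7
python3 - <<'E'
from h import *
s=r.get_state(); print(s['eef_pos'],s['ee_rot'],s['wrist_force'])
p=shot('wrist'); P,C=topmap([p],.39,.62,.15,.33)
for x in (.45,.465,.48,.54):
        m=(P[:,2]>.07)&(P[:,2]<.1)&(abs(P[:,0]-x)<.003)
        if m.sum()>20: 
            q=np.percentile(P[m][:,1],[1,99]); print(round(x,3),q.mean().round(4),np.median(P[m][:,2]).round(4))
E
```

```text
time: 37.7
eef_pos: [0.5072, 0.2425, 0.0685]
ee_rot: [-1.623, 0.013, 1.58]
wrist_force: [-0.8, 0.4, -2.9]
grip_width: 0.688
[0.50717337 0.24252942 0.06854026] [-1.62310448  0.0125888   1.58026312] [-0.83135016  0.4254558  -2.93078691]
0.45 0.2406 0.0789
0.465 0.2407 0.0788
0.48 0.2408 0.0789
0.54 0.2415 0.079
```

```bash
python3 -m handwheel '[[[0,0.0005,0.001],0],[[0,0,0],0]]' -1 6
python3 -m handwheel '[[[0,0,0],0],[[0,0,0],0],[[0,0,0],0],[[0,0,0],0],[[0,0,0],0]]' 1
python3 -m handwheel '[[[0,-0.008,0],0],[[0,-0.015,0],0],[[0,-0.02,0],0],[[0,-0.02,-0.01],0],[[0,-0.015,-0.02],0],[[0,-0.008,-0.025],0],[[0,0,-0.02],0],[[0,0,-0.01],0],[[0,0,0],0],[[0,0,0],0]]'
python3 - <<'E'
from h import *
s=r.get_state(); print(s['eef_pos'],s['ee_rot'],s['wrist_force'])
p=shot('wrist','n16.png'); P,C=topmap([p],.39,.62,.15,.33)
for x in (.45,.48,.51,.54,.56):
        m=(P[:,2]>.07)&(P[:,2]<.1)&(abs(P[:,0]-x)<.003)
        if m.sum()>20: 
            q=np.percentile(P[m][:,1],[1,99]); print(round(x,3),q.mean().round(4),np.median(P[m][:,2]).round(4))
Q=P[(abs(P[:,1]-.2407)<.012)&(P[:,2]>.06)&(P[:,2]<.1)]; Q=Q[np.argsort(Q[:,0])]
f=lambda Q:[(round(float(a),4),round(float(b),4)) for a,b in Q[::6,[0,2]]]
print(f(Q[(Q[:,0]<.446)])); print(f(Q[Q[:,0]>.56]))
P,C=topmap([shot('scene')],.38,.58,-.09,.1); m=(P[:,2]>.007)&(P[:,2]<.012);print('coverlid',rect(P[m]));m=(P[:,2]>.035)&(P[:,2]<.05);print('handle',rect(P[m]),np.median(P[m][:,2]))
E
```

```text
time: 37.95
eef_pos: [0.5072, 0.2425, 0.0685]
ee_rot: [-1.626, 0.012, 1.58]
wrist_force: [-1.1, 0.4, -0.7]
grip_width: 0.69
time: 38.45
eef_pos: [0.5072, 0.243, 0.0685]
ee_rot: [-1.626, 0.012, 1.58]
wrist_force: [-0.0, 0.5, -0.2]
grip_width: 0.98
time: 39.45
eef_pos: [0.5913, 0.246, 0.1755]
ee_rot: [-1.635, 0.009, 1.581]
wrist_force: [0.5, 0.0, 0.1]
grip_width: 0.998
[0.5913456  0.24604277 0.17549407] [-1.634757    0.00891836  1.58136795] [0.47018458 0.00071375 0.14976512]
0.45 0.2403 0.0785
0.48 0.2406 0.0784
0.51 0.2408 0.0784
0.54 0.2415 0.0785
0.56 0.2416 0.0784
[(0.4456, 0.0768), (0.4458, 0.0777), (0.4459, 0.0779)]
[(0.56, 0.0788), (0.5601, 0.0788), (0.5602, 0.0784), (0.5603, 0.0778), (0.5607, 0.0791), (0.5608, 0.0795), (0.5609, 0.0787), (0.561, 0.0785), (0.5611, 0.0781), (0.5616, 0.0794), (0.5617, 0.0789), (0.5618, 0.0781), (0.5619, 0.0785), (0.5621, 0.0775), (0.5625, 0.0793), (0.5625, 0.0785), (0.5626, 0.0782), (0.5627, 0.0783), (0.5629, 0.0774), (0.5633, 0.079), (0.5634, 0.0782), (0.5635, 0.0789), (0.5635, 0.0778), (0.5637, 0.0777), (0.5641, 0.0789), (0.5643, 0.0781), (0.5644
[... 1330 characters left out ...]
783, 0.0777), (0.5785, 0.0768), (0.5787, 0.0793), (0.5789, 0.0787), (0.579, 0.078), (0.5791, 0.0781), (0.5796, 0.0795), (0.5798, 0.0783), (0.5799, 0.0786), (0.5799, 0.0785), (0.5801, 0.0781), (0.5805, 0.0788), (0.5807, 0.0783), (0.5808, 0.0782), (0.581, 0.0781), (0.5811, 0.0768), (0.5815, 0.0786), (0.5816, 0.0787), (0.5817, 0.0781), (0.5818, 0.0777), (0.5823, 0.0791), (0.5824, 0.0789), (0.5826, 0.0778), (0.5826, 0.0785), (0.5828, 0.0774), (0.5831, 0.079), (0.5833, 0.0782), (0.5835, 0.0779), (0.5836, 0.0775), (0.5838, 0.077), (0.5843, 0.0782), (0.5845, 0.078), (0.5846, 0.0773), (0.585, 0.0762)]
coverlid [483.1   3.  133.1  67.2  79.8]
handle [483.9   2.2  69.   21.9  80.4] 0.04359684036114425
```

```bash
python3 -m handwheel '[[[0,-0.04,0],0],[[0,-0.025,0],0]]' | sed -n '1,3p'; python3 -m handwheel '[[[0,-0.015,0],4],[[0,-0.009,0],8]]'| sed -n '1,3p';python3 -m handwheel '[[[0,-0.005,0],8],[[0,-0.003,0],8],[[0,-0.001,0],8],[[0,0,0],8]]'| sed -n '1,3p';python3 -m handwheel '[[[0,0.01,0],8],[[0,0.01,0],8],[[0,0.01,0],8],[[0,0.01,0],8]]'| sed -n '1,3p'
```

```text
time: 39.75
eef_pos: [0.5824, 0.2458, 0.2359]
ee_rot: [-1.624, 0.012, 1.582]
time: 39.95
eef_pos: [0.58, 0.2466, 0.2633]
ee_rot: [-1.627, -0.001, 1.369]
time: 40.35
eef_pos: [0.5769, 0.2475, 0.2754]
ee_rot: [-1.618, -0.033, 0.79]
time: 40.75
eef_pos: [0.5766, 0.2479, 0.2363]
ee_rot: [-1.592, -0.055, 0.209]
```

```bash
python3 -m handwheel '[[[0,0.005,0],8],[[0,0.005,-0.01],8],[[-0.008,0.005,-0.02],6],[[-0.012,0.005,-0.03],2],[[-0.014,0.005,-0.032],0],[[-0.014,0.005,-0.032],0],[[-0.014,0.005,-0.032],0],[[-0.014,0.005,-0.032],0],[[-0.014,0.005,-0.03],0],[[-0.01,0.005,-0.02],0],[[-0.005,0,-0.01],0],[[0,0,0],0]]'
python3 -m handwheel '[[[0.03,0,0],0],[[0.02,0,0],0]]' | sed -n '1,3p'
python3 -m handwheel '[[[0.012,0,0],0],[[0.008,0,0],0],[[0.004,0,0],0],[[0.002,0,0],0],[[0,0,0],0]]' | sed -n '1,3p'
```

```text
time: 41.95
eef_pos: [0.4105, 0.0229, 0.1724]
ee_rot: [-1.57, -0.049, -0.226]
wrist_force: [-0.0, 0.2, -0.3]
grip_width: 1.002
time: 42.15
eef_pos: [0.4595, 0.013, 0.1756]
ee_rot: [-1.568, -0.05, -0.226]
time: 42.65
eef_pos: [0.4895, 0.0098, 0.178]
ee_rot: [-1.567, -0.052, -0.223]
```

```bash
python3 -m handwheel '[[[0.01,0,0],0],[[0.02,0,0],0],[[0.03,0,0],0],[[0.03,0,0],0],[[0.03,0,0],0],[[0.02,0,0],0],[[0.01,0,0],0],[[0,0,0],0],[[0,0,0],0]]' | sed -n 1,3p
python3 -m handwheel '[[[-0.006,0,0],-2.8],[[-0.012,0.004,0],0],[[-0.016,0.006,0],0],[[-0.018,0.006,0],0],[[-0.018,0.006,0],0],[[-0.018,0.006,0],0],[[-0.018,0.006,0],0],[[-0.014,0.006,0],0],[[-0.01,0.004,0],0],[[-0.005,0,0],0],[[0,0,0],0],[[0,0,0],0]]'| sed -n 1,3p
python3 - <<'E'
from h import *
p=shot('wrist','c17.png'); P,C=topmap([p],.38,.6,-.09,.1)
for z0,z1 in ((.039,.052),(.006,.014)):
    m=(P[:,2]>z0)&(P[:,2]<z1); print(rect(P[m]),np.median(P[m][:,2]),m.sum())
s=r.get_state(); print(s['eef_pos'],s['ee_rot'])
E
```

```text
time: 43.55
eef_pos: [0.6424, -0.0245, 0.1852]
ee_rot: [-1.566, -0.053, -0.223]
time: 44.75
eef_pos: [0.4997, 0.0019, 0.1325]
ee_rot: [-1.569, -0.053, -0.17]
[481.9   2.9  69.3  20.   80.1] 0.04612396637430638 1908
[520.    6.3 173.4 150.3  -6.5] 0.010230959118000815 8212
[0.49986276 0.00186309 0.13251835] [-1.56879978 -0.05319753 -0.1700682 ]
```

```bash
python3 -m handwheel '[[[-0.008,0,-0.001],0],[[-0.01,0.005,-0.001],0],[[-0.0055,0.01,0],0],[[0,0.014,0],0],[[0,0.014,0],0],[[0,0.012,0],0],[[0,0.008,0],0],[[0,0.004,0],0],[[0,0,0],0],[[0,0,0],0]]' 1
```

```text
time: 45.8
eef_pos: [0.4769, 0.0035, 0.0588]
ee_rot: [-1.569, -0.052, -0.171]
wrist_force: [-0.2, 0.4, -0.7]
grip_width: 1.001
```

```bash
python3 -m handwheel '[[[0.0035,0.005,0],0],[[0,0.008,0],0],[[0,0.008,0],0],[[0,0.006,0],0],[[0,0.004,0],0],[[0,0.002,0],0],[[0,0,0],0]]' 1 15
python3 - <<'E'
from h import *
s=r.get_state(); print(s['eef_pos'],s['ee_rot'])
E
```

```text
time: 46.5
eef_pos: [0.4837, 0.0024, 0.0242]
ee_rot: [-1.569, -0.055, -0.171]
wrist_force: [-0.4, -1.0, -0.2]
grip_width: 1.002
[0.48370758 0.00238407 0.02416307] [-1.56880087 -0.05455168 -0.17060604]
```

```bash
python3 -m handwheel '[[[-0.001,0,0],0],[[0,0,0],0],[[0,0,0],0],[[0,0,0],0],[[0,0,0],0],[[0,0,0],0],[[0,0,0],0],[[0,0,0],0],[[0,0,0],0],[[0,0,0],0]]' -1 15
python3 -m handwheel '[[[0,-0.005,0],0],[[0,-0.01,0],0],[[0,-0.015,0],0],[[0,-0.015,0],0],[[0,-0.012,0],0],[[0,-0.006,0],0],[[0,0,0],0]]'
python3 - <<'E'
from h import *
s=r.get_state(); print(s['eef_pos'],s['ee_rot'])
ps={n:shot(n,'c18%s.png'%n) for n in ('scene','side')}
for n,p in ps.items():
    P,C=topmap([p],.55,.75,-.13,.08); m=(P[:,2]>.012)&(P[:,2]<.024); print(n,'plate_c',rect(P[m]),np.median(P[m][:,2]),m.sum())
p=ps['scene'];P,C=topmap([p],.38,.6,-.09,.1); m=(P[:,2]>.055)&(P[:,2]<.1)
for dx in (-.02,-.01,0,.01,.02,.03):
    q=P[m&(abs(P[:,0]-s['eef_pos'][0]-dx)<.004)]; print(dx,np.percentile(q[:,2],[5,50,95]).round(4) if len(q) else None)
E
```

```text
time: 47.5
eef_pos: [0.4833, 0.0025, 0.0253]
ee_rot: [-1.569, -0.056, -0.17]
wrist_force: [-2.6, 0.7, 1.6]
grip_width: 0.236
time: 48.2
eef_pos: [0.4786, 0.0032, 0.0922]
ee_rot: [-1.569, -0.055, -0.17]
wrist_force: [0.1, 0.3, -3.2]
grip_width: 0.228
[0.4785823  0.00317262 0.09223435] [-1.56882412 -0.05466008 -0.17045522]
scene plate_c [635.5 -42.1 129.9  63.4 -76.1] 0.017824423927728594 1242
side plate_c [633.4 -40.1 134.8  60.2 -75.7] 0.01624456629665716 504
-0.02 [0.0732 0.0746 0.0764]
-0.01 [0.0735 0.0758 0.0772]
0 [0.074  0.0761 0.0949]
0.01 [0.0745 0.0804 0.0975]
0.02 [0.0718 0.0765 0.0976]
0.03 [0.0726 0.0761 0.0787]
```

```bash
python3 -m handwheel '[[[0.01,0,-0.001],0],[[0.02,0,-0.002],0],[[0.028,0,-0.003],0],[[0.028,0,-0.003],-2],[[0.028,0,-0.003],-4],[[0.02,0,-0.002],-6],[[0.012,0,-0.001],-6],[[0.006,0,0],-4],[[0,0,0],-2],[[0,0,0],0],[[0,0,0],0]]'
python3 - <<'E'
from h import *
s=r.get_state(); print(s['eef_pos'],s['ee_rot'],np.degrees(s['ee_rot'][2]))
p=shot('wrist','c19.png'); P,C=topmap([p],.52,.78,-.15,.1)
for z0,z1 in ((.012,.025),(.055,.1)):
    m=(P[:,2]>z0)&(P[:,2]<z1); print(rect(P[m]),np.median(P[m][:,2]),m.sum())
E
```

```text
time: 49.4
eef_pos: [0.6325, -0.0328, 0.0858]
ee_rot: [-1.586, -0.036, 0.264]
wrist_force: [0.5, -0.2, -1.7]
grip_width: 0.228
[ 0.63245685 -0.03279999  0.08583358] [-1.58576555 -0.03629723  0.26358233] 15.102154784321066
[0. 0. 0. 0. 0.] nan 0
[631.  -29.2 124.6  64.1 -74.9] 0.07000305239113841 11065
  return _methods._mean(a, axis=axis, dtype=dtype,
  ret = ret.dtype.type(ret / rcount)
```

View pics/c19.png

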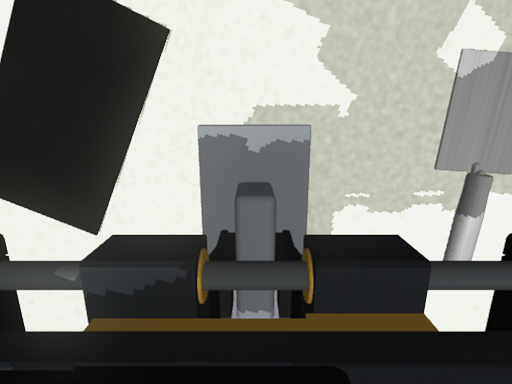

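Picture 10: cover held squarely (200–310, 125–235), hiding plate C. Using the scene-camera pose of plate C for the placement.

```bash
python3 -m handwheel '[[[-0.001,0,-0.004],0.6],[[0,0.002,-0.004],0.5],[[0,0.007,0],0],[[0,0.008,0],0],[[0,0.006,0],0],[[0,0.003,0],0],[[0,0,0],0],[[0,0,0],0]]'
python3 - <<'E'
from h import *
s=r.get_state(); print(s['eef_pos'],s['ee_rot'],np.degrees(s['ee_rot'][2]))
ps={n:shot(n,'c20%s.png'%n) for n in ('scene','side','wrist')}
for n,p in ps.items():
    P,C=topmap([p],.52,.78,-.15,.1); W=world(p)
    m=(P[:,2]>.024)&(P[:,2]<.045); print(n,'lid',rect(P[m]),np.median(P[m][:,2]),m.sum())
a=np.hstack([cv2.imread('pics/c20scene.png')[200:300,170:300],cv2.imread('pics/c20side.png')[160:260,180:280]])
cv2.imwrite('pics/c20.png',cv2.resize(a,None,fx=3.4,fy=3.4,interpolation=cv2.INTER_CUBIC))
E
```

```text
time: 50.25
eef_pos: [0.6334, -0.0416, 0.0563]
ee_rot: [-1.584, -0.035, 0.241]
wrist_force: [0.8, -0.3, -2.2]
grip_width: 0.229
[ 0.63335202 -0.04163205  0.05634856] [-1.58405819 -0.0346909   0.24054623] 13.782283491563176
scene lid [636.  -68.  195.3 101.9  74. ] 0.03972752827462095 912
side lid [621.1 -61.9 196.8 100.5  78. ] 0.037444932984374124 442
wrist lid [632.  -38.  124.5  64.2 -76.3] 0.04076864673535502 10403
```

View pics/c20.png

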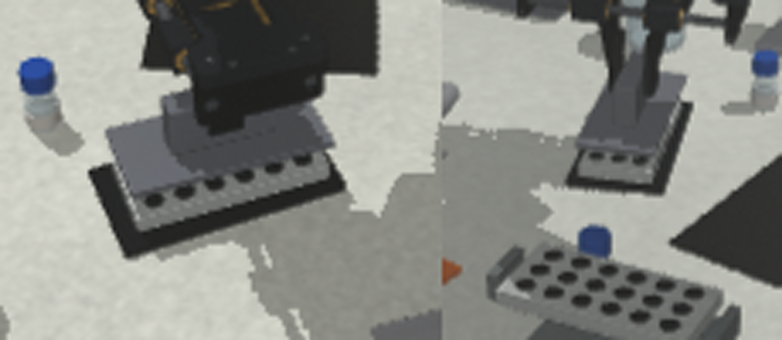

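```bash
python3 -m handwheel '[[[0.0015,0.003,0.0005],0],[[0,0.005,0],0],[[0,0.004,0],0],[[0,0.002,0],0],[[0,0.001,0],0],[[0,0,0],0]]'
python3 - <<'E'
from h import *
s=r.get_state(); print(s['eef_pos'],s['ee_rot'],s['wrist_force'])
p=shot('wrist');P,C=topmap([p],.52,.78,-.15,.1); m=(P[:,2]>.02)&(P[:,2]<.034); print('lid',rect(P[m]),np.median(P[m][:,2]),m.sum())
E
```

```text
time: 51.0
eef_pos: [0.6366, -0.041, 0.0416]
ee_rot: [-1.585, -0.037, 0.241]
wrist_force: [-0.5, -0.9, -0.3]
grip_width: 0.23
[ 0.63662731 -0.04104366  0.04158626] [-1.58537707 -0.03712855  0.2407467 ] [-0.48322642 -0.86830418 -0.28146129]
lid [635.2 -37.4 125.5  64.2 -76.2] 0.026215809347827634 10565
```

```bash
python3 -m handwheel '[[[-0.001,0.0015,0],0],[[0,0.001,0],0],[[0,0,0],0]]' -1 8
python3 -m handwheel '[[[0,0,0],0],[[0,0,0],0],[[0,0,0],0],[[0,0,0],0],[[0,0,0],0],[[0,0,0],0],[[0,0,0],0],[[0,0,0],0]]' 1
python3 -m handwheel '[[[0,-0.006,0],0],[[0,-0.012,0],0],[[0,-0.016,0],0],[[0,-0.02,0],0],[[0,-0.02,0],0],[[0,-0.02,0],0],[[0,-0.016,0],0],[[0,-0.008,0],0],[[0,0,0],0],[[0,0,0],0]]'
python3 - <<'E'
from h import *
s=r.get_state(); print(s['eef_pos'],s['ee_rot'])
ps={n:shot(n,'f21%s.png'%n) for n in ('scene','side','wrist')}
for n,p in ps.items():
    P,C=topmap([p],.52,.78,-.15,.1)
    for t,z0,z1 in (('lid',.020,.030),('handle',.054,.066),('platec',.010,.0195)):
        m=(P[:,2]>z0)&(P[:,2]<z1); print(n,t,rect(P[m]),np.percentile(P[m][:,2],[5,50,95]).round(4),m.sum()) if m.sum()>9 else 0
    P,C=topmap([p],.4,.62,.15,.33); m=(P[:,2]>.0755)&(P[:,2]<.082)&(P[:,0]>.437)&(P[:,0]<.573); print(n,'plateB',rect(P[m])) if m.sum()>9 else 0
    P,C=topmap([p],.46,.64,-.36,-.26); m=(P[:,2]>.04); print(n,'plateA',rect(P[m])) if m.sum()>9 else 0
cv2.imwrite('pics/f21.png',np.vstack([cv2.resize(np.hstack([cv2.imread('pics/f21scene.png')[120:340,70:400]]),(480,320)),np.zeros((0,480,3),np.uint8)]))
a=cv2.resize(cv2.imread('pics/f21scene.png')[140:340,60:410],(790,451)); cv2.imwrite('pics/f21.png',a)
E
```

```text
time: 51.35
eef_pos: [0.6369, -0.0411, 0.0411]
ee_rot: [-1.586, -0.04, 0.241]
wrist_force: [-0.8, 0.0, 0.1]
grip_width: 0.234
time: 52.15
eef_pos: [0.6368, -0.0413, 0.0403]
ee_rot: [-1.586, -0.04, 0.241]
wrist_force: [-0.0, -0.6, -0.4]
grip_width: 0.876
time: 53.15
eef_pos: [0.6336, -0.041, 0.1744]
ee_rot: [-1.59, -0.048, 0.241]
wrist_force: [-0.8, -0.0, -1.1]
grip_width: 1.001
[ 0.6335699  -0.04097233  0.17443759] [-1.59017329 -0.04826312  0.24100928]
scene lid [607.9 -59.  155.9 131.3 -75.8] [0.0214 0.0238 0.0266] 959
scene handle [637.6 -40.7  69.7  24.4 -73.9] [0.0555 0.0594 0.0616] 249
scene platec [642.5 -79.8 193.3  86.6  63.3] [0.0101 0.0128 0.0191] 112
scene plateB [5.051e+02 2.412e+02 1.331e+02 6.100e+01 2.000e-01]
scene plateA [ 545.2 -306.2  129.1   60.7   -1.2]
side lid [628.6 -64.7 196.3 109.9  78.5] [0.0203 0.0222 0.0258] 405
side handle [634.8 -37.1  69.8  19.2 -75.9] [0.0549 0.0578 0.0598] 91
side platec [602.1 -59.4 197.7  60.1  77.6] [0.0103 0.015  0.0192] 106
side plateB [5.031e+02 2.446e+02 1.286e+02 6.030e+01 2.000e-01]
side plateA [ 543.8 -302.4  124.2   65.6   -1.5]
wrist lid [636.4 -41.5 134.2  64.1 -76.1] [0.0242 0.0253 0.0265] 6279
wrist handle [636.  -40.9  69.2  19.8 -75.8] [0.059  0.0611 0.0623] 1600
```

View pics/f21.png

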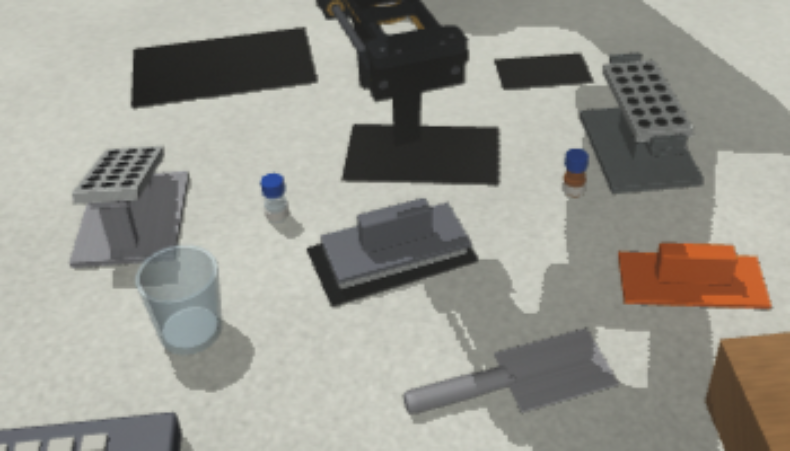

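```bash
python3 -c "
from station import r
print(r.sign_off(), r.get_state()['time'])"
```

```text
the job is handed in; nothing more can be done
the job is handed in; nothing more can be done
```

I did the whole sequence and handed the job in at about 53 s, under the 72 s limit. The cover went onto the middle-sized mat, plate A onto the tilted stand, plate B onto the nest, and the cover back onto plate C.

**Last checks**
- **Plate A:** flush at 20° on the deck and centred to about 1 mm. It met resistance of about 1.8 N when slid down to the stop. The wrist view left room for a gap of up to about 1.5 mm there, but the scene and side cameras fit it being at the stop.
- **Plate B:** level on the nest bar and within 1 mm across it. Along the bar it is about 1–2 mm off centre, clear of both end stops.
- **Cover:** flat on plate C, about 1 mm and less than 1° out. Plate C's pose was taken from the scene camera before the cover hid it.
- **Bystanders:** both vials, the beaker, the spatula and the orange look-alike look unmoved in the final picture.

**What did not go cleanly**
- In the first try at the cover, fast moves overshot and a finger dragged the cover about 9 mm sideways on the stack. It stayed on, and I re-measured and regrasped it.
- The tool built up a tilt of up to about 3.7°, and several attempts to take it out did not work. I allowed for it in the later moves, and the parts settled flat.

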